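# Set out the soldering tray and the scale

## Robot

A 7-joint arm with a two-finger parallel gripper is mounted at the origin on a cart in front of the work surface, level with it; the furniture and walls round the work are solid. World frame = base frame: x ahead of the robot, y to its left, z up, the work surface at z = 0. Lengths are in m, angles in rad, forces in N, time in s.
With the tool pointing down it reaches from about 0.425 to 0.95 m from the base axis. Payload 4.7 kg.
Tool frame: the origin (TCP) lies midway between the tips of the shut fingers; the grasp point (between the pads) lies 19 mm behind it (env.pinch_z is the distance from the TCP to the grasp point, in m); z points along the fingers, y is the direction in which the jaws open and shut (so a half turn about z gives the same grasp; the last joint's range is limited). The gripper opens to 85 mm and grips with 20 to 120 N. Pads are 22 mm wide; open, the fingers measure 114 mm over their backs; the gripper's body (76 mm by 85 mm) begins 54 mm behind the grasp point. The pads swing forward as they close: fully open they stand 13 mm farther back than shut.
Start: joints at [-1.365, 0.469, -0.049, 1.532, 0.024, 1.141, -0.082], TCP at [0.157, 0.657, 0.203] pointing down, gripper open.
Joint ranges: [-2.59, 2.59], [-0.33, 1.99], [-1.39, 1.29], [0.1, 2.45], [-1.04, 4.18], [0.21, 1.99], [-2.66, 2.66]. Speed limits (rad/s): [2.57, 2.57, 3.14, 3.14, 3.14, 3.14, 3.14].

## Interface

Orientations are given as a rotation vector (axis times angle).
In Python, from station import env gives the robot as it stands. The module is installed in compiled form; this text tells all that it offers.
- The arm moves only by the tool carry_out, never from a script. Its argument "targets" is a list of rows, each a list of 6 numbers: the shift along the tool's x, y, z in mm, then the turn, a rotation vector about the tool's x, y, z in rad. A call has 1 to 8 rows; each row is the pose to reach, as a shift and turn from the pose commanded when the call began, along the tool's axes at that moment; what a row does not reach only later rows make up. A row lasts 1/8 s, in which the tool goes at most 62.5 mm and 10.7 degrees, less where a joint would pass 70% of its speed; a pose out of reach is approached as far as the arm can. A call with a gripper value outside its range is refused whole. "jaw" is the opening, from 0 (shut) to 1 (fully open), set as the call begins (left out, the last holds). The fingers move at their own pace and stop on an object; "newtons" is the grip in N (left out, the last holds). Time passes only in rows, so rows that repeat a pose let the fingers close. It gives the time, the measured TCP pose, the force and the opening at its end, in the units of the state.
- env.sense(): the state, without advancing time (a new reading comes with each control period).
- env.camera(name): name is "scene" or "top" or "wrist"; returns a dict with "img" (400x640x3 uint8, red, green, blue), "camera_matrix" (3x3 intrinsics, pixels), "dist_coeffs" ([k1, k2, p1, p2, k3] as OpenCV has them; the pictures are not rectified), "extrinsics" (4x4, takes a point from camera to world coordinates). Camera axes: x right, y down, z forward; pixel columns grow to the right and rows downward; lengths in m; the calibration is good to about 2 mm. A picture is of the moment at which its call begins. There is no depth.
- env.sign_off(): hands the job in, once; it reports no verdict.
Trained networks look in a picture, given as the dict that the camera call returned (one of the last four; its "shot" number tells which), for a name from the list of things; names that differ only in an ending like _2 or _b are one class to them, and where a whole thing is asked for, a point or a joint stands for the part that bears it (a point fixed in the world has none). Each returns a list of dicts, best first, with "score" (0 to 1); they miss things now and then, are a little off and sometimes report something else, mostly with a low value. They report only what shows in the picture. A call takes as long as a camera call. They do not tell look-alikes from the thing itself.
- env.look_for(label, picture): "point" ([x, y, z] in m, in world coordinates, good to about 4 mm: the middle of the surface that is visible of it).
- env.tip_of(label, picture): "point" ([x, y, z] in m, in world coordinates, good to about 4 mm: a listed point, or the origin of a listed thing).
The state is a dict: "t": time; "q": joint angles; "joint_vel": joint speeds; "effort": joint torques, N m; "tcp_pos": TCP position; "tool_rot": TCP orientation; "contact_force": force on the tool from outside, world axes, zero at the start; "wrist_torque": the same for the moment, N m; "grip_width": finger opening in m.
Only numpy, scipy, OpenCV 4.12 (cv2) and the standard library are available. Lean on these libraries where they do the work, as an engineer would, in place of code of your own. Each camera call takes 0.05 s, during which the arm holds its last target.

## Task

Set out the bench for soldering: put the brass block in the middle of the aluminium tray, the orange jar beside it in the left half of the tray and the blue jar beside it in the right half (left and right as seen from the robot), all three in line along the tray's length, and set the black tin centred on top of the brass block. Stand the white jar upright on the middle of the pocket scale's square weighing platform. Leave the blue pliers and the yellow tape coil where they lie.

Things in the scene. Friction and masses are not known exactly. Their poses are not given: they have to be found in the camera images.
- tray: shallow rectangular aluminium tray, fixed to the bench, 182 mm long, 107 mm wide, rim 20 mm high; inside it is about 172 x 96 mm, with a flat floor 1.5 mm above the bench. Origin: centre of its underside, at bench height (z = 0). Its long axis is its x axis, which points to the robot's left (within about 0.2 rad of world +y); its y axis points across it, towards the robot; z up. It may stand on the left or the right of the scale
- scale_platform (a point): pocket scale, fixed to the bench: flat grey-white case 62 x 120 mm, 13 mm high, with keys and a display on the left half and a plain silver weighing platform (about 55 x 60 mm) on the right half. Point: middle of the platform's upper face (13 mm above the bench); its y axis runs along the case's length from the platform to the keys, x away from the robot (both turned with the case by up to 0.4 rad), z up
- orange_jar_center (a point): orange-brown small round glass jar with a black screw cap: body 43 mm in diameter up to 53 mm, above it the cap, 36 mm in diameter, to 66 mm; upright on the bench, about 0.13 kg. Point: its centre on the axis, 33 mm above its underside; z up the axis
- blue_jar_center (a point): blue small round glass jar with a black screw cap: body 43 mm in diameter up to 53 mm, above it the cap, 36 mm in diameter, to 66 mm; upright on the bench, about 0.13 kg. Point: its centre on the axis, 33 mm above its underside; z up the axis
- white_jar_center (a point): white-grey small round glass jar with a black screw cap: body 43 mm in diameter up to 53 mm, above it the cap, 36 mm in diameter, to 66 mm; upright on the bench, about 0.13 kg. Point: its centre on the axis, 33 mm above its underside; z up the axis
- brass_block_center (a point): brass cube with round hollows in its faces, 42 mm each side, about 0.6 kg, lying flat. Point: its centre, 21 mm above its underside; x and y axes square to its sides, x within 0.25 rad of world x at the start; z up
- black_tin_center (a point): low round black tin with a lid, 41 mm in diameter, 24 mm high, about 0.05 kg; its grip and contact surface acts as a square of 36 mm aligned with its x and y axes, so grip it along its x or its y axis. Point: its centre, 12 mm above its underside; x within 0.25 rad of world x at the start; z up
- blue_pliers_center (a point): small pliers with blue handles lying flat and loose on the bench to the left, 140 mm long; must not be moved. Point: its middle, 6 mm up; long axis y
- yellow_tape_center (a point): yellow coiled tape measure 54 mm across, 16 mm high, loose at the left side of the work area; must not be moved. Point: its centre, 8 mm up
There are look-alikes about, which are no part of the job. Leave any pink look-alike of the part that bears black_tin_center alone.

How it is judged:
At the end, for the whole second after the job is handed in: Block within 14 mm of tray centre; orange jar left, blue right, 32-68 mm from tray centre along it, within 15 mm of its centre line; tin flat on block within 12 mm; white jar on scale platform within 13 mm; all upright, at rest; pliers and tape moved under 30 mm (x of orange_jar_center in the frame of tray between 0.032 and 0.068 m and y of orange_jar_center in the frame of tray between -0.015 and 0.015 m and height (world z) of each of orange_jar_center, blue_jar_center below 0.042 m and x of blue_jar_center in the frame of tray between -0.068 and -0.032 m and y of blue_jar_center in the frame of tray between -0.015 and 0.015 m and x of brass_block_center in the frame of tray between -0.014 and 0.014 m and y of brass_block_center in the frame of tray between -0.014 and 0.014 m and height (world z) of brass_block_center below 0.03 m and horizontal distance between black_tin_center and brass_block_center below 0.012 m and z of black_tin_center in the frame of brass_block_center between 0.028 and 0.038 m and horizontal distance between white_jar_center and scale_platform below 0.013 m and z of white_jar_center in the frame of scale_platform between 0.027 and 0.039 m and angle between each of orange_jar_center, blue_jar_center, white_jar_center, brass_block_center, black_tin_center's own z axis and vertical below 0.12 rad and linear speed of each of orange_jar, blue_jar, white_jar, brass_block, black_tin below 0.02 m/s and distance of each of blue_pliers_center, yellow_tape_center from where it was at the start of the episode below 0.03 m); the robot touches nothing.
It also fails if it takes over 115 s, if anything falls off the work surface, if the arm or the gripper's body presses on something with over 40 N, if the wrist force passes 120 N, or if a joint passes its speed limit or range.

## Working session

There is one attempt and no reset: what is moved stays moved. The work goes in short steps, Python scripts to look and compute and a tool call to move; the robot and the scene stay as the last step left them, time stands still between calls to the robot, and variables do not carry over. Pictures are saved under pics/ and viewed, and the job is handed in when it is done.

Besides the shell and the picture viewer there is one more tool, called after ">>>" as a command line: name --pt "numbers of a row" for each row, then --argument value for the rest. carry_out: Moves the arm, as the interface text tells. Its arguments: {"type":"object","properties":{"targets":{"type":"array","items":{"type":"array","items":{"type":"number"}}},"jaw":{"type":"number"},"newtons":{"type":"number"}},"required":["targets"]}

```bash
mkdir -p pics; cat > h.py <<'E'
from station import env
import numpy as np, cv2
from scipy.spatial.transform import Rotation as R
def shot(n,f=None):
    p=env.camera(n)
    if f: cv2.imwrite('pics/'+f,p['img'][:,:,::-1])
    return p
def ray(p,u,v):
    k=cv2.undistortPoints(np.array([[[u,v]]],float),p['camera_matrix'],np.array(p['dist_coeffs']))[0,0]
    E=np.array(p['extrinsics']);d=E[:3,:3]@np.array([k[0],k[1],1]);return E[:3,3],d
def onz(p,u,v,z):
    o,d=ray(p,u,v);return o+d*(z-o[2])/d[2]
def proj(p,P):
    E=np.linalg.inv(np.array(p['extrinsics']));
    return cv2.projectPoints(np.array(P,float).reshape(-1,3),cv2.Rodrigues(E[:3,:3])[0],E[:3,3],p['camera_matrix'],np.array(p['dist_coeffs']))[0][:,0]
def tri(rs):
    A=0;b=0
    for o,d in rs:
        d=d/np.linalg.norm(d);M=np.eye(3)-np.outer(d,d);A=A+M;b=b+M@o
    return np.linalg.solve(A,b)
E
python3 - <<'E'
from h import *
np.set_printoptions(precision=4,suppress=True)
for n in ['scene','top','wrist']:
    p=shot(n,n+'0.png'); print(n,p['shot'],np.array(p['extrinsics'])[:3])
    for l in ['tray','scale_platform','orange_jar_center','blue_jar_center','white_jar_center','brass_block_center','black_tin_center','blue_pliers_center','yellow_tape_center']:
        r=env.tip_of(l,p)
        print(l,[(np.round(x['point'],3),round(x['score'],2)) for x in r[:4]])
print(env.sense())
E
```

```text
scene 1 [[ 0.6451 -0.4392  0.6253  0.0056]
 [-0.7639 -0.3517  0.541  -0.2675]
 [-0.0177 -0.8267 -0.5624  0.5275]]
tray [(array([ 0.483, -0.009,  0.   ]), 0.82)]
scale_platform [(array([0.466, 0.273, 0.014]), 0.57)]
orange_jar_center [(array([0.642, 0.188, 0.029]), 0.56)]
blue_jar_center [(array([0.627, 0.094, 0.031]), 0.82)]
white_jar_center [(array([0.636, 0.273, 0.031]), 0.8)]
brass_block_center [(array([0.633, 0.006, 0.023]), 0.57)]
black_tin_center [(array([ 0.606, -0.076,  0.007]), 0.74), (array([0.462, 0.168, 0.011]), 0.58)]
blue_pliers_center [(array([0.606, 0.355, 0.003]), 0.68)]
yellow_tape_center [(array([0.509, 0.462, 0.007]), 0.81)]
top 2 [[-0.0018 -0.9935  0.1136  0.4514]
 [-0.9998 -0.0004 -0.0192  0.2064]
 [ 0.0191 -0.1136 -0.9933  0.9842]]
tray [(array([ 0.484, -0.007,  0.003]), 0.86)]
scale_platform [(array([0.465, 0.273, 0.011]), 0.96)]
orange_jar_center [(array([0.634, 0.273, 0.036]), 0.73), (array([0.646, 0.19 , 0.034]), 0.69), (array([0.608, 0.351, 0.001]), 0.67)]
blue_jar_center [(array([0.631, 0.093, 0.033]), 0.64)]
white_jar_center [(array([0.633, 0.276, 0.036]
[... 402 characters left out ...]
0015  0.3265 -0.9452  0.3734]]
tray []
scale_platform []
orange_jar_center []
blue_jar_center []
white_jar_center []
brass_block_center []
black_tin_center []
blue_pliers_center []
yellow_tape_center []
{'t': 1.5, 'q': array([-1.3649,  0.4686, -0.0486,  1.5325,  0.0241,  1.141 , -0.0823]), 'joint_vel': array([-0.0002,  0.0003,  0.    ,  0.0004, -0.0013,  0.0001, -0.0019]), 'effort': array([  0.    , -51.0162,  -0.0469, -23.801 ,   0.0109,   0.0009,
        -0.    ]), 'tcp_pos': array([0.157 , 0.6565, 0.2026]), 'tool_rot': array([-0.3681, -3.1199, -0.0002]), 'contact_force': array([ 0.0646, -0.0192,  0.3144]), 'wrist_torque': array([0.0302, 0.0015, 0.0295]), 'grip_width': 0.08540434754447156}
```

View pics/top0.png

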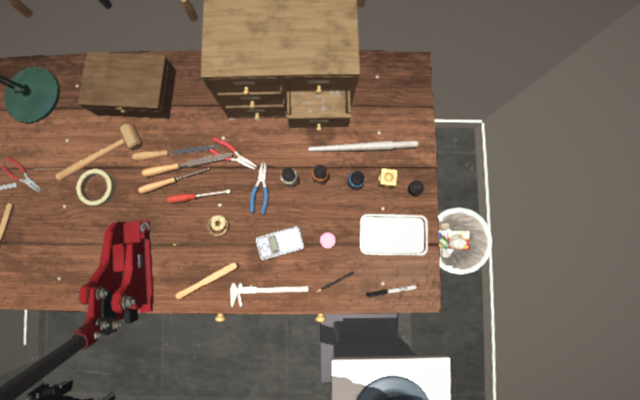

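View pics/scene0.png

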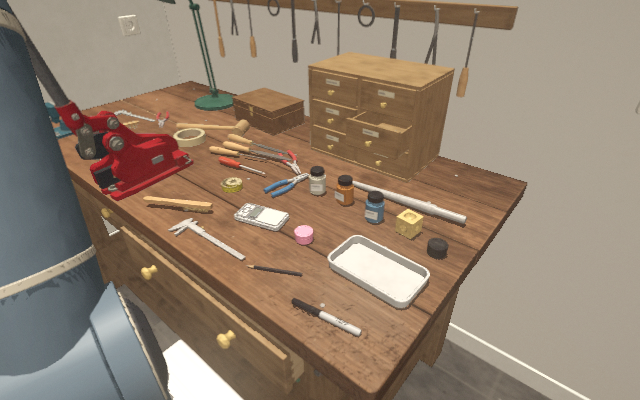

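```bash
cat >> h.py <<'E'
def Rdown(yaw): # yaw: world angle of tool y
    y=np.array([np.cos(yaw),np.sin(yaw),0]);z=np.array([0,0,-1.]);x=np.cross(y,z);return np.column_stack([x,y,z])
def rel(pts,s=None):
    s=s or env.sense(); R0=R.from_rotvec(s['tool_rot']).as_matrix();p0=np.array(s['tcp_pos'])
    print('t',round(s['t'],2),'tcp',np.round(p0,4),'yaw',np.round(np.arctan2(R0[1,1],R0[0,1]),3),'w',round(s['grip_width'],4),'F',np.round(s['contact_force'],1), 'tilt',np.round(R0[:2,2],3),'q',np.round(s['q'],2))
    for x,y,z,yaw in pts:
        d=R0.T@(np.array([x,y,z])-p0)*1000
        print('->',[float(v) for v in np.round(d,1)],[float(v) for v in np.round(R.from_matrix(R0.T@Rdown(yaw)).as_rotvec(),3)])
E
python3 - <<'E'
from h import *
rel([(0.25,0.55,0.33,0.9),(0.52,0.2,0.36,0.0),(0.52,0.12,0.36,0.0)])
t=cv2.imread('pics/top0.png'); cv2.imwrite('pics/topz.png',cv2.resize(t[130:310,230:450],None,fx=3.5,fy=3.3,interpolation=cv2.INTER_CUBIC))
E
```

```text
t 1.5 tcp [0.157  0.6565 0.2026] yaw 1.336 w 0.0854 F [ 0.1 -0.   0.3] tilt [-0.  0.] q [-1.36  0.47 -0.05  1.53  0.02  1.14 -0.08]
-> [-115.2, -81.9, -127.4] [0.0, -0.0, 0.436]
-> [-459.2, -359.5, -157.4] [0.0, -0.0, 1.336]
-> [-477.8, -437.3, -157.4] [0.0, -0.0, 1.336]
```

View pics/topz.png

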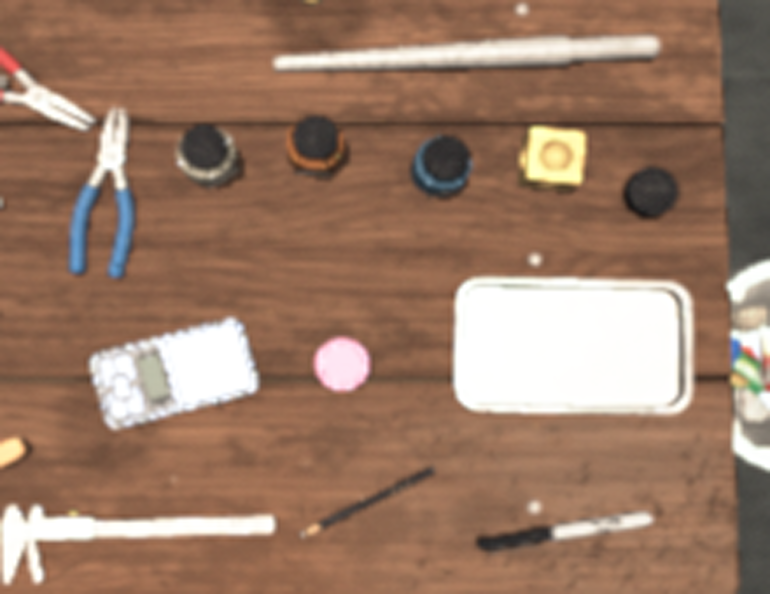

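>>> carry_out --pt "-40 -25 -60 0 0 0.18" --pt "-90 -60 -110 0 0 0.36" --pt "-140 -95 -157 0 0 0.53" --pt "-190 -140 -157 0 0 0.7" --pt "-235 -180 -157 0 0 0.88" --pt "-280 -215 -157 0 0 1.05" --pt "-325 -255 -157 0 0 1.2" --pt "-370 -290 -157 0 0 1.336" --jaw 0.75 --newtons 50

```text
t: 2.5
tcp_pos: [0.4342, 0.3074, 0.36]
tool_rot: [-2.226, -2.216, -0.002]
contact_force: [0.6, 0.3, 0.5]
grip_width: 0.0644
```

```bash
python3 - <<'E'
from h import *
rel([(0.54,0.2,0.33,0.0),(0.54,0.12,0.33,0),(0.54,-0.02,0.33,0)])
E
```

```text
t 2.5 tcp [0.4342 0.3074 0.36  ] yaw -0.004 w 0.0644 F [0.6 0.3 0.5] tilt [0.001 0.001] q [-1.02  0.12  0.37  1.66 -0.05  1.37 -0.65]
-> [-107.0, 106.2, 29.9] [0.001, -0.001, -0.004]
-> [-187.0, 106.6, 29.8] [0.001, -0.001, -0.004]
-> [-327.0, 107.2, 29.6] [0.001, -0.001, -0.004]
```

>>> carry_out --pt "-45 45 10 0 0 0" --pt "-90 90 20 0 0 0" --pt "-105 106 30 0 0 0" --pt "-105 106 30 0 0 0"

```text
t: 3.0
tcp_pos: [0.5401, 0.2017, 0.3286]
tool_rot: [2.227, 2.216, -0.003]
contact_force: [1.1, 0.2, -0.2]
grip_width: 0.0638
```

```bash
python3 - <<'E'
from h import *
p=shot('wrist','w1.png')
for l in ['tray','scale_platform','orange_jar_center','blue_jar_center','white_jar_center','brass_block_center','black_tin_center']:
        r=env.tip_of(l,p)
        print(l,[(np.round(x['point'],4),round(x['score'],2)) for x in r[:4]])
rel([(0.54,0.06,0.33,0)])
import pickle; pickle.dump(p,open('w1.pkl','wb'))
E
```

```text
tray [(array([ 0.4813, -0.007 , -0.    ]), 0.87)]
scale_platform [(array([0.4677, 0.273 , 0.0102]), 0.87)]
orange_jar_center [(array([0.642 , 0.1923, 0.0349]), 0.68)]
blue_jar_center [(array([0.6245, 0.0909, 0.0299]), 0.68)]
white_jar_center [(array([0.6392, 0.2735, 0.0286]), 0.66)]
brass_block_center [(array([0.6356, 0.0076, 0.0198]), 0.73)]
black_tin_center [(array([ 0.6042, -0.073 ,  0.0147]), 0.98), (array([0.466 , 0.1722, 0.0131]), 0.84)]
t 3.4 tcp [0.5389 0.2052 0.3298] yaw 0.002 w 0.064 F [ 0.2  0.3 -0.7] tilt [0.    0.001] q [-0.82  0.23  0.47  1.62 -0.11  1.32 -0.33]
-> [-145.2, 0.9, -0.3] [0.0, -0.001, 0.002]
```

View pics/w1.png

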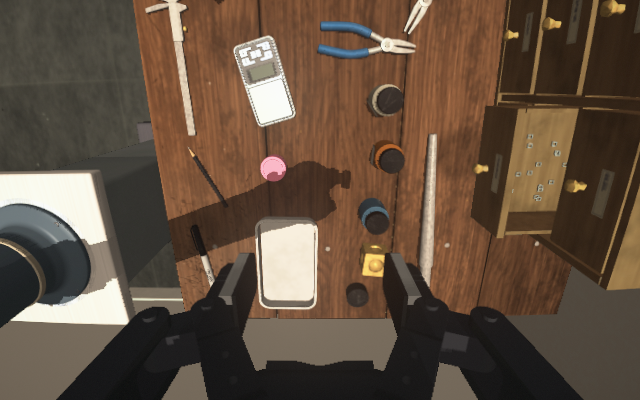

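>>> carry_out --pt "-50 30 20 0 0 0" --pt "-100 60 50 0 0 0" --pt "-150 80 80 0 0 0" --pt "-165 90 100 0 0 0" --pt "-165 90 100 0 0 0"

```text
t: 4.03
tcp_pos: [0.6285, 0.0377, 0.2278]
tool_rot: [-2.224, -2.217, 0.005]
contact_force: [0.3, 0.9, -0.5]
grip_width: 0.0643
```

```bash
python3 - <<'E'
from h import *
p=shot('wrist','w2.png')
for l in ['tray','scale_platform','orange_jar_center','blue_jar_center','white_jar_center','brass_block_center','black_tin_center']:
        r=env.tip_of(l,p)
        print(l,[(np.round(x['point'],4),round(x['score'],2)) for x in r[:4]])
rel([(0.634,0.007,0.1,0)])
import pickle; pickle.dump(p,open('w2.pkl','wb'))
E
```

```text
tray [(array([ 0.4795, -0.0066, -0.0017]), 0.56)]
scale_platform []
orange_jar_center [(array([0.6388, 0.19  , 0.0343]), 0.6)]
blue_jar_center [(array([0.6239, 0.0897, 0.0313]), 0.75), (array([ 0.6063, -0.0756,  0.0126]), 0.57), (array([0.6371, 0.0071, 0.0233]), 0.4)]
white_jar_center []
brass_block_center [(array([0.6347, 0.0068, 0.0219]), 0.98)]
black_tin_center [(array([ 0.6037, -0.0728,  0.012 ]), 0.75), (array([0.4644, 0.1672, 0.0136]), 0.62)]
t 4.42 tcp [0.6294 0.0403 0.2302] yaw 0.002 w 0.0639 F [-0.8  0.4 -0. ] tilt [0.001 0.001] q [-0.52  0.4   0.53  1.64 -0.22  1.16  0.07]
-> [-33.4, 4.4, 130.2] [0.001, -0.001, 0.002]
```

View pics/w2.png

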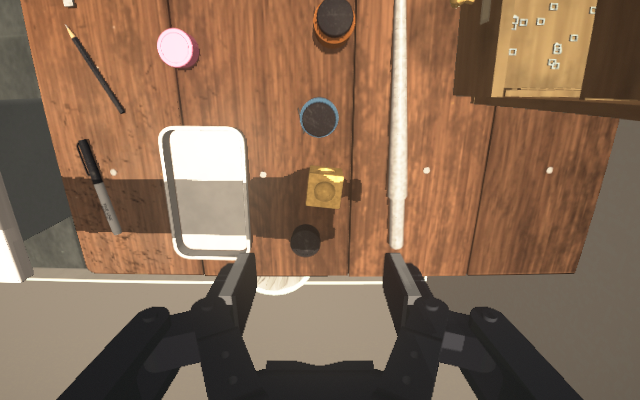

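```bash
python3 - <<'E'
from h import *
import pickle
p=pickle.load(open('w2.pkl','rb'));im=p['img'][:,:,::-1]
a=cv2.resize(im[155:260,275:385],None,fx=5,fy=5,interpolation=cv2.INTER_CUBIC)
p1=pickle.load(open('w1.pkl','rb'));im1=p1['img'][:,:,::-1]
cv2.imwrite('pics/c1.png',a)
b=cv2.resize(im[115:270,150:260],None,fx=3.5,fy=3.5,interpolation=cv2.INTER_CUBIC)
c=cv2.resize(im1[30:130,225:305],None,fx=4.5,fy=5.425,interpolation=cv2.INTER_CUBIC)
cv2.imwrite('pics/c2.png',np.hstack([b,c])); print(b.shape,c.shape)
E
```

```text
(542, 385, 3) (542, 360, 3)
```

View pics/c1.png

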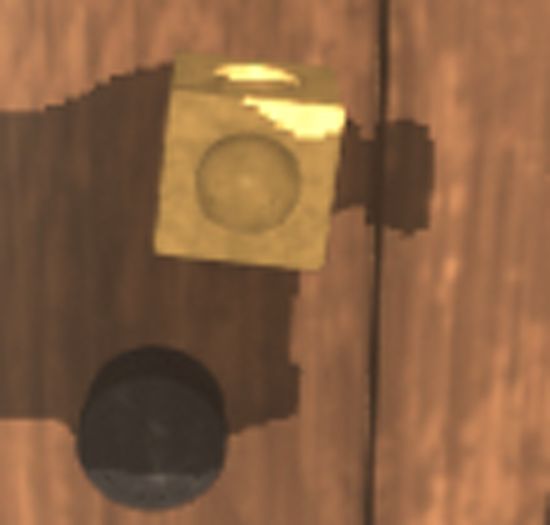

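View pics/c2.png

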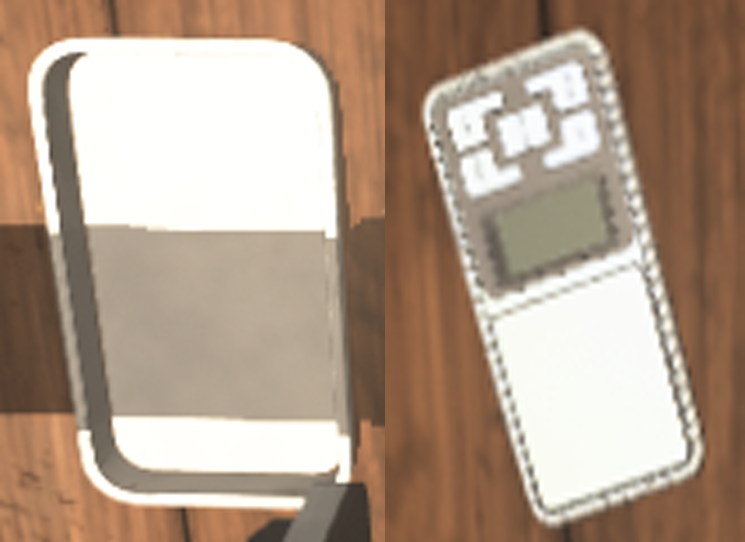

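```bash
python3 - <<'E'
from h import *
import pickle
np.set_printoptions(precision=4,suppress=True)
p2=pickle.load(open('w2.pkl','rb'));p1=pickle.load(open('w1.pkl','rb'))
B=[onz(p2,275+x/5,155+y/5,.042) for x,y in [(170,92),(345,107),(322,270),(155,253)]]
print(np.array(B),np.mean(B,0)); e=B[1]-B[0];f=B[0]-B[3];g=B[2]-B[3]
for v in (e,g): print(np.linalg.norm(v),np.arctan2(v[1],v[0]))
print(np.linalg.norm(f),np.arctan2(f[1],f[0])-np.pi/2)
S=[onz(p1,225+(X-385)/4.5,30+Y/5.425,.013) for X,Y in [(493,318),(643,263),(692,440),(548,508)]]
print(np.array(S),np.mean(S,0)); 
for i in range(4):
    v=S[(i+1)%4]-S[i];print(np.linalg.norm(v),np.arctan2(v[1],v[0]))
C=[onz(p1,225+(X-385)/4.5,30+Y/5.425,.010) for X,Y in [(425,100),(605,42),(700,465),(540,522)]]
print('case',np.array(C),np.mean(C,0)); 
# tray rim edges w2, z=.02
for nm,(x1,y1),(x2,y2) in [('left',(32,120),(82,440)),('right',(333,120),(346,430)),('top',(80,40),(270,40)),('bot',(130,497),(290,505))]:
    a=onz(p2,150+x1/3.5,115+y1/3.5,.02);b=onz(p2,150+x2/3.5,115+y2/3.5,.02);print(nm,a,b,np.arctan2(*(b-a)[[1,0]]))
E
```

```text
[[ 0.6156  0.0288  0.042 ]
 [ 0.6569  0.025   0.042 ]
 [ 0.6522 -0.0162  0.042 ]
 [ 0.6114 -0.0116  0.042 ]] [0.634  0.0065 0.042 ]
0.041403768888256594 -0.0906013449654903
0.04101298612253299 -0.11061807980074502
0.04063256436574861 -0.1043832279360597
[[0.4359 0.2889 0.013 ]
 [0.486  0.3025 0.013 ]
 [0.5005 0.2559 0.013 ]
 [0.451  0.2377 0.013 ]] [0.4683 0.2713 0.013 ]
0.051833834230632335 0.26587574256431284
0.04887464903495877 -1.2683774830584504
0.05275775133464255 -2.7900327577253035
0.053367427191698937 1.8564469541256514
case [[0.4173 0.3446 0.01  ]
 [0.4757 0.3579 0.01  ]
 [0.5028 0.2488 0.01  ]
 [0.4474 0.2335 0.01  ]] [0.4608 0.2962 0.01  ]
left [0.4298 0.0547 0.02  ] [ 0.428  -0.0708  0.02  ] -1.5852173812302424
right [0.5371 0.0537 0.02  ] [ 0.5324 -0.0662  0.02  ] -1.6103841487683965
top [0.4514 0.0822 0.02  ] [0.5176 0.0814 0.02  ] -0.012078338259388793
bot [ 0.4434 -0.096   0.02  ] [ 0.5074 -0.0992  0.02  ] -0.05005528236007325
```

```bash
python3 - <<'E'
from h import *
rel([(0.634,0.0066,0.07,-0.10),(0.634,0.0066,0.008,-0.10)])
E
```

```text
t 4.42 tcp [0.6294 0.0403 0.2302] yaw 0.002 w 0.0639 F [-0.8  0.4 -0. ] tilt [0.001 0.001] q [-0.52  0.4   0.53  1.64 -0.22  1.16  0.07]
-> [-33.9, 4.3, 160.2] [0.001, -0.001, 0.102]
-> [-33.9, 4.3, 222.2] [0.001, -0.001, 0.102]
```

>>> carry_out --pt "-20 4 50 0 0 0.1" --pt "-34 4.3 100 0 0 0.102" --pt "-34 4.3 140 0 0 0.102" --pt "-34 4.3 160 0 0 0.102" --pt "-34 4.3 160 0 0 0.102"

```text
t: 5.05
tcp_pos: [0.6331, 0.0058, 0.0687]
tool_rot: [-2.33, -2.105, 0.002]
contact_force: [0.0, 0.2, 0.1]
grip_width: 0.0639
```

```bash
python3 - <<'E'
from h import *
rel([(0.634,0.0066,0.008,-0.10)])
E
```

```text
t 5.05 tcp [0.6331 0.0058 0.0687] yaw -0.101 w 0.0639 F [0.  0.2 0.1] tilt [-0.002  0.   ] q [-0.42  0.58  0.49  1.78 -0.34  0.87  0.12]
-> [0.9, 0.9, 60.7] [-0.002, 0.0, -0.001]
```

>>> carry_out --pt "0.5 0.5 30 0 0 0" --pt "0.5 0.5 52 0 0 0" --pt "0.5 0.5 61 0 0 0" --pt "0.5 0.5 61 0 0 0"

```text
t: 5.55
tcp_pos: [0.635, 0.0059, 0.0094]
tool_rot: [2.331, 2.105, 0.002]
contact_force: [0.2, -0.7, 0.8]
grip_width: 0.0639
```

>>> carry_out --pt "0 0 0 0 0 0" --pt "0 0 0 0 0 0" --pt "0 0 0 0 0 0" --pt "0 0 0 0 0 0" --jaw 0 --newtons 70

```text
t: 6.05
tcp_pos: [0.6338, 0.0058, 0.0104]
tool_rot: [-2.331, -2.104, -0.001]
contact_force: [-4.0, -0.2, 8.2]
grip_width: 0.0377
```

```bash
python3 - <<'E'
from h import *
p=shot('wrist','w3.png')
rel([(0.482,-0.0078,0.1,-0.028),(0.482,-0.0078,0.01,-0.028)])
E
```

```text
t 6.1 tcp [0.6338 0.0059 0.0104] yaw -0.102 w 0.0378 F [-4.8  1.4  8.1] tilt [-0.     0.001] q [-0.39  0.65  0.44  1.81 -0.39  0.77  0.16]
-> [-28.9, -149.7, -89.5] [-0.001, -0.001, -0.074]
-> [-29.1, -149.7, 0.5] [-0.001, -0.001, -0.074]
```

View pics/w3.png

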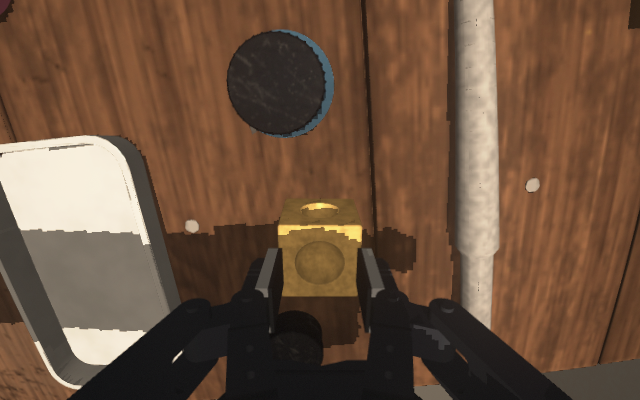

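>>> carry_out --pt "0 0 -20 0 0 0" --pt "0 0 -55 0 0 0" --pt "-14 -60 -90 0 0 -0.04" --pt "-22 -105 -90 0 0 -0.074" --pt "-29 -140 -90 0 0 -0.074" --pt "-29 -149.5 -90 0 0 -0.074" --pt "-29 -149.5 -90 0 0 -0.074"

```text
t: 6.98
tcp_pos: [0.4826, -0.0077, 0.0991]
tool_rot: [2.252, 2.19, 0.002]
contact_force: [1.8, 0.2, -7.2]
grip_width: 0.0375
```

```bash
python3 - <<'E'
from h import *
p=shot('wrist','w4.png')
r=env.tip_of('brass_block_center',p);print(r[:2])
rel([(0.482,-0.0078,0.012,-0.028)])
E
```

```text
[{'point': [0.4837, -0.0049, 0.1125], 'score': 0.98}]
t 7.08 tcp [ 0.4842 -0.0078  0.099 ] yaw -0.028 w 0.0373 F [-0.   0.1 -5.8] tilt [ 0.002 -0.   ] q [-0.51  0.31  0.53  2.11 -0.22  0.77  0.13]
-> [-0.1, -2.4, 87.0] [0.002, 0.0, 0.0]
```

View pics/w4.png

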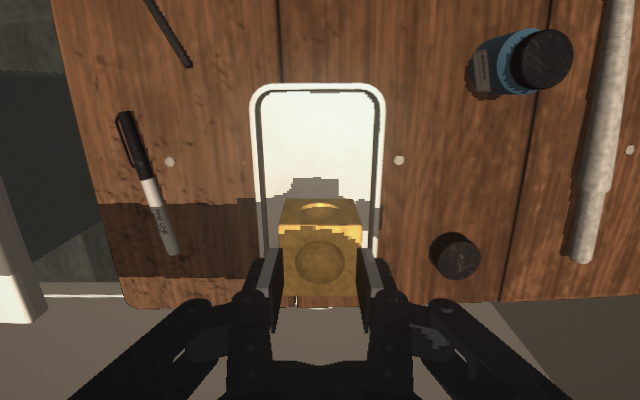

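>>> carry_out --pt "0 -1 40 0 0 0" --pt "0 -1.5 70 0 0 0" --pt "0 -1.5 82 0 0 0" --pt "0 -1.5 86.5 0 0 0" --pt "0 -1.5 86.5 0 0 0"

```text
t: 7.7
tcp_pos: [0.4824, -0.0081, 0.0127]
tool_rot: [2.252, 2.189, 0.003]
contact_force: [0.9, -0.3, -5.9]
grip_width: 0.037
```

>>> carry_out --pt "0 0 0 0 0 0" --pt "0 0 0 0 0 0" --pt "0 0 0 0 0 0" --jaw 0.66

```text
t: 8.07
tcp_pos: [0.4819, -0.0078, 0.0126]
tool_rot: [2.251, 2.19, 0.003]
contact_force: [-0.1, -0.2, -0.4]
grip_width: 0.0564
```

```bash
python3 - <<'E'
from h import *
rel([(0.482,-0.0078,0.12,-0.028),(0.604,-0.073,0.12,0)])
E
```

```text
t 8.07 tcp [ 0.4819 -0.0078  0.0126] yaw -0.028 w 0.0564 F [-0.1 -0.2 -0.4] tilt [0.002 0.   ] q [-0.43  0.46  0.44  2.17 -0.35  0.58  0.25]
-> [0.0, 0.4, -107.4] [0.002, -0.0, 0.0]
-> [-61.7, 124.1, -107.1] [0.002, -0.0, -0.028]
```

>>> carry_out --pt "0 0 -40 0 0 0" --pt "0 0 -90 0 0 0" --pt "-10 50 -110 0 0 -0.02" --pt "-25 100 -110 0 0 -0.028" --pt "-32 124 -110 0 0 -0.028" --pt "-32 124 -110 0 0 -0.028"

```text
t: 8.82
tcp_pos: [0.6053, -0.0442, 0.122]
tool_rot: [2.221, 2.22, 0.0]
contact_force: [-0.3, -0.9, 0.0]
grip_width: 0.0566
```

```bash
python3 - <<'E'
from h import *
p=shot('wrist','w5.png')
print([(np.round(r['point'],4),r['score']) for r in env.tip_of('black_tin_center',p)],[(np.round(r['point'],4),r['score']) for r in env.look_for('black_tin_center',p)],env.tip_of('brass_block_center',p))
rel([(0.604,-0.073,0.06,0)])
import pickle; pickle.dump(p,open('w5.pkl','wb'))
im=p['img'][:,:,::-1]
cv2.imwrite('pics/w5z.png',np.clip(cv2.resize(im[120:300,220:420],None,fx=4,fy=3.3)*1.0,0,255))
E
```

```text
[(array([ 0.6024, -0.0737,  0.0139]), 0.83)] [(array([ 0.6011, -0.0708,  0.0259]), 0.7)] [{'point': [0.4829, -0.01, 0.0248], 'score': 0.92}]
t 9.03 tcp [ 0.6028 -0.0428  0.1218] yaw 0.0 w 0.0562 F [-0.4 -0.9 -0.5] tilt [-0.001  0.001] q [-0.39  0.47  0.53  1.82 -0.29  0.93  0.27]
-> [-30.2, 1.3, 61.7] [-0.001, -0.001, 0.0][ WARN:0@1.478] global loadsave.cpp:1063 imwrite_ Unsupported depth image for selected encoder is fallbacked to CV_8U.
```

View pics/w5.png

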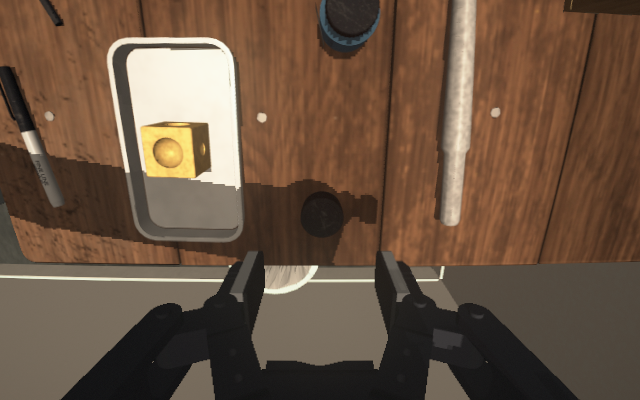

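>>> carry_out --pt "-20 0.5 30 0 0 0" --pt "-30.5 0.5 70 0 0 0" --pt "-30.5 0.5 100 0 0 0" --pt "-30.5 0.5 112 0 0 0" --pt "-30.5 0.5 117.5 0 0 0" --pt "-30.5 0.5 117.5 0 0 0"

```text
t: 9.78
tcp_pos: [0.605, -0.0736, 0.0052]
tool_rot: [2.22, 2.221, 0.001]
contact_force: [-0.5, 0.6, 1.1]
grip_width: 0.0564
```

```bash
python3 - <<'E'
from h import *
p=shot('wrist','w6.png')
rel([(0.603,-0.073,0.004,0)])
E
```

```text
t 9.82 tcp [ 0.6053 -0.0737  0.0054] yaw 0.0 w 0.0565 F [-0.2  1.2 -0.3] tilt [0.002 0.   ] q [-0.27  0.63  0.45  1.88 -0.4   0.72  0.4 ]
-> [0.7, -2.3, 1.4] [0.002, -0.0, 0.0]
```

View pics/w6.png

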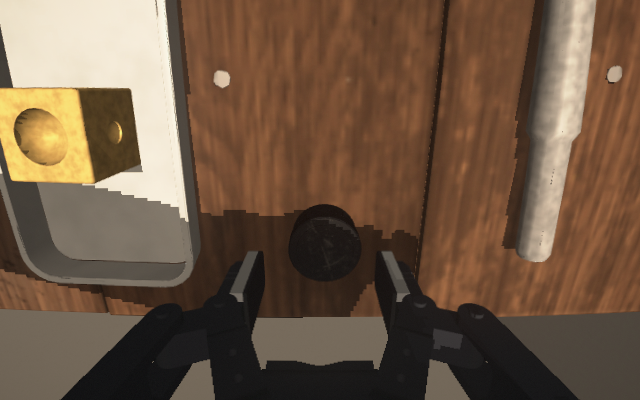

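```bash
python3 - <<'E'
from h import *
p=shot('wrist')
s=env.sense()
print(proj(p,[(.603,-.073,.024),(.6053,-.0737,.024),(.6053,-.0737,.0054)]))
im=p['img'][195:295,275:375]
print(onz(p,325,243,.024), [ (np.round(r['point'],4)) for r in env.tip_of('black_tin_center',p)])
g=cv2.convertScaleAbs(cv2.resize(im[:,:,::-1],None,fx=6,fy=6,interpolation=cv2.INTER_CUBIC),alpha=3);cv2.imwrite('pics/w6z.png',g)
E
```

```text
[[315.34722466 250.72849989]
 [319.54180297 251.85605442]
 [319.47347572 236.83936797]]
[ 0.60826456 -0.06827554  0.024     ] [array([ 0.6064, -0.0734,  0.0143])]
```

View pics/w6z.png

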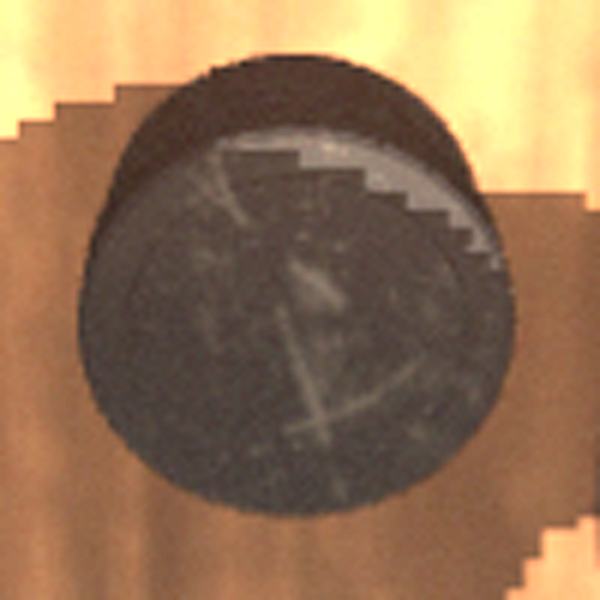

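>>> carry_out --pt "1 2.5 1 0 0 0" --pt "1 2.5 1 0 0 0"

```text
t: 10.18
tcp_pos: [0.6075, -0.0726, 0.0037]
tool_rot: [2.221, 2.222, 0.001]
contact_force: [0.5, -0.5, -0.2]
grip_width: 0.0568
```

>>> carry_out --pt "0 0 0 0 0 0" --pt "0 0 0 0 0 0" --pt "0 0 0 0 0 0" --pt "0 0 0 0 0 0" --jaw 0 --newtons 30

```text
t: 10.68
tcp_pos: [0.607, -0.0729, 0.0034]
tool_rot: [-2.221, -2.221, 0.0]
contact_force: [0.4, -0.1, -0.6]
grip_width: -0.0
```

>>> carry_out --pt "0 0 -20 0 0 0" --pt "0 0 -60 0 0 0" --pt "0 0 -100 0 0 0" --pt "0 0 -110 0 0 0" --pt "0 0 -110 0 0 0"

```text
t: 11.3
tcp_pos: [0.6074, -0.0728, 0.1145]
tool_rot: [2.221, 2.221, 0.002]
contact_force: [-0.0, 0.3, -0.6]
grip_width: -0.0
```

```bash
python3 - <<'E'
from h import *
p=shot('wrist','w7.png')
print([ (np.round(r['point'],4)) for r in env.tip_of('black_tin_center',p)],[ (np.round(r['point'],4)) for r in env.tip_of('brass_block_center',p)])
rel([(0.482,-0.0078,0.12,-0.028),(0.482,-0.0078,0.049,-0.028)])
t=shot('top');print([ (np.round(r['point'],4)) for r in env.tip_of('brass_block_center',t)],[ (np.round(r['point'],4)) for r in env.tip_of('tray',t)])
E
```

```text
[array([ 0.6048, -0.0739,  0.0138])] [array([ 0.4809, -0.0094,  0.025 ])]
t 11.45 tcp [ 0.606  -0.0726  0.1121] yaw 0.0 w -0.0 F [-0.3 -0.3 -1.1] tilt [-0.003  0.   ] q [-0.34  0.49  0.53  1.81 -0.31  0.92  0.33]
-> [64.8, -124.0, -7.5] [-0.003, -0.0, 0.028]
-> [64.8, -123.8, 63.5] [-0.003, -0.0, 0.028]
[array([ 0.4846, -0.005 ,  0.0225])] [array([ 0.4797, -0.0068,  0.0015])]
```

View pics/w7.png

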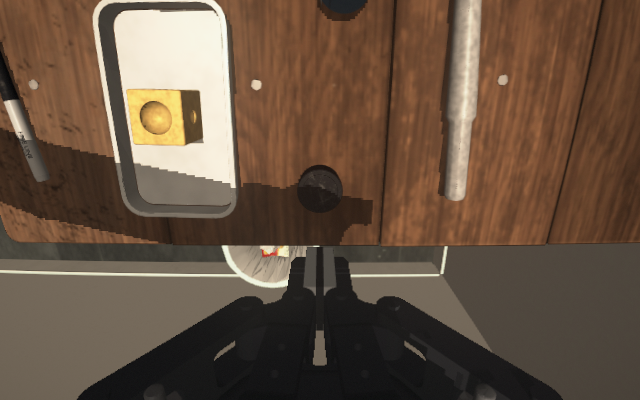

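```bash
python3 - <<'E'
from h import *
p=shot('wrist')
s=env.sense(); Rm=R.from_rotvec(s['tool_rot']).as_matrix();o=np.array(s['tcp_pos'])
for z in [0,-.01,-.02,-.03,-.04]:
    print(z,proj(p,[o+Rm@np.array([dx,dy,z]) for dx,dy in [(0,0),(.011,0),(-.011,0)]]).round(1).tolist())
print('open 56')
for z in [0,-.005,-.01,-.015,-.02,-.03,-.04]:
    print(z,proj(p,[o+Rm@np.array([dx,dy,z]) for dx,dy in [(0,.028),(.011,.028),(-.011,.028)]]).round(1).tolist())
g=cv2.convertScaleAbs(cv2.resize(p['img'][230:400,220:420,::-1],None,fx=4,fy=3.5,interpolation=cv2.INTER_CUBIC),alpha=2);cv2.imwrite('pics/w8z.png',g)
E
```

```text
0 [[319.7, 237.1], [319.7, 220.4], [319.7, 253.2]]
-0.01 [[319.7, 244.9], [319.7, 227.4], [319.7, 261.6]]
-0.02 [[319.8, 253.4], [319.8, 235.2], [319.8, 270.9]]
-0.03 [[319.8, 263.0], [319.8, 243.9], [319.8, 281.3]]
-0.04 [[319.8, 273.8], [319.8, 253.7], [319.8, 292.8]]
open 56
0 [[366.0, 237.1], [366.9, 220.3], [365.1, 253.2]]
-0.005 [[367.2, 240.8], [368.2, 223.7], [366.3, 257.2]]
-0.01 [[368.4, 244.8], [369.5, 227.3], [367.4, 261.5]]
-0.015 [[369.8, 249.0], [370.8, 231.1], [368.7, 266.1]]
-0.02 [[371.1, 253.4], [372.3, 235.1], [370.0, 270.8]]
-0.03 [[374.1, 262.9], [375.4, 243.8], [372.9, 281.1]]
-0.04 [[377.5, 273.7], [379.0, 253.6], [376.1, 292.7]]
```

View pics/w8z.png

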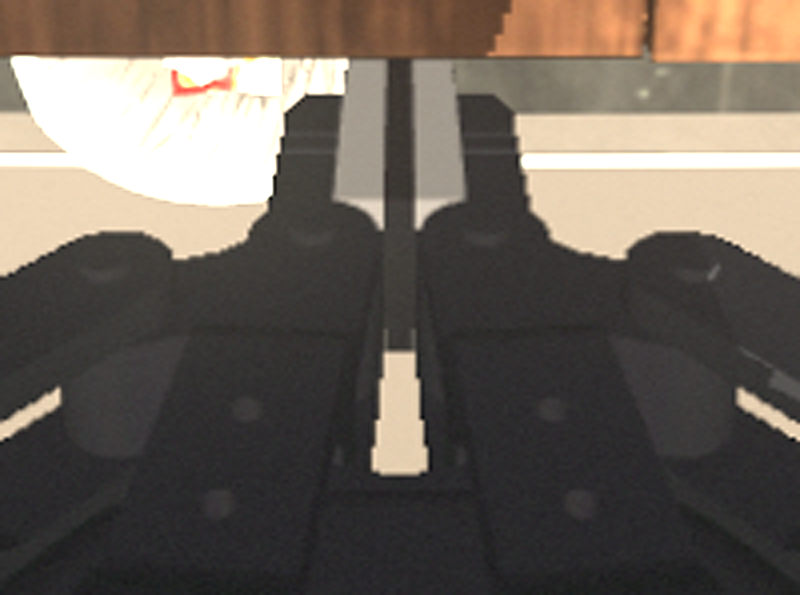

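```bash
python3 - <<'E'
from h import *
p=shot('scene')
s=env.sense(); Rm=R.from_rotvec(s['tool_rot']).as_matrix();o=np.array(s['tcp_pos'])
P=proj(p,[o+Rm@np.array([0,0,z]) for z in (0,-.01,-.02,-.03)]);print(P,env.pinch_z)
im=p['img'][:,:,::-1].copy()
u,v=P[0].astype(int);x0,y0=u-70,v-70
g=cv2.resize(im[y0:y0+140,x0:x0+140],None,fx=4,fy=4,interpolation=cv2.INTER_CUBIC)
for a in P: cv2.circle(g,(int((a[0]-x0)*4),int((a[1]-y0)*4)),3,(0,255,0),-1)
cv2.imwrite('pics/s9.png',g)
E
```

```text
[[445.10517493 207.02099036]
 [446.03897722 202.70435087]
 [446.98807371 198.31863893]
 [447.95285093 193.86214654]] 0.0187
```

View pics/s9.png

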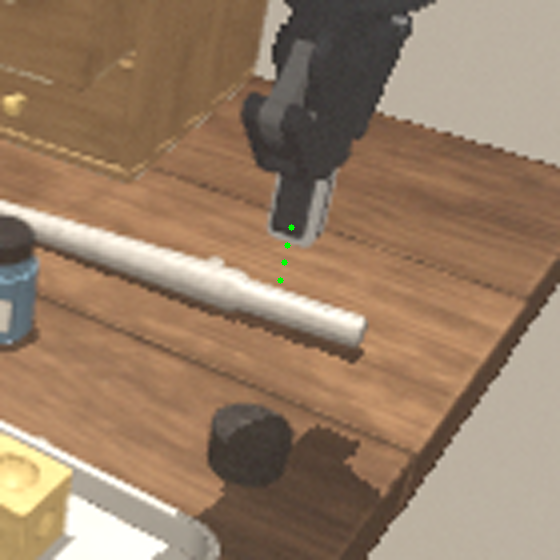

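>>> carry_out --pt "0 0 30 0 0 0" --pt "0 0 60 0 0 0" --pt "0 0 80 0 0 0" --pt "0 0 95 0 0 0" --pt "0 0 108 0 0 0" --pt "0 0 118 0 0 0" --pt "0 0 125 0 0 0" --pt "0 0 125 0 0 0" --jaw 0.62

```text
t: 12.7
tcp_pos: [0.6069, -0.0728, -0.0119]
tool_rot: [-2.221, -2.221, 0.0]
contact_force: [-0.1, 0.1, -0.6]
grip_width: 0.053
```

>>> carry_out --pt "0 0 4 0 0 0" --pt "0 0 8 0 0 0" --pt "0 0 8 0 0 0"

```text
t: 13.08
tcp_pos: [0.6068, -0.0728, -0.0198]
tool_rot: [-2.221, -2.221, 0.0]
contact_force: [0.4, 0.0, -0.3]
grip_width: 0.053
```

>>> carry_out --pt "0 0 0 0 0 0" --pt "0 0 0 0 0 0" --pt "0 0 0 0 0 0" --pt "0 0 0 0 0 0" --jaw 0 --newtons 30

```text
t: 13.58
tcp_pos: [0.6072, -0.0729, -0.0192]
tool_rot: [2.221, 2.221, 0.001]
contact_force: [-1.3, 0.7, 5.0]
grip_width: 0.0384
```

>>> carry_out --pt "0 0 -20 0 0 0" --pt "0 0 -60 0 0 0" --pt "0 0 -110 0 0 0" --pt "0 0 -130 0 0 0" --pt "0 0 -130 0 0 0"

```text
t: 14.2
tcp_pos: [0.6079, -0.0729, 0.112]
tool_rot: [2.22, 2.22, 0.004]
contact_force: [-0.0, 0.1, -1.3]
grip_width: 0.0382
```

```bash
python3 - <<'E'
from h import *
p=shot('wrist','w10.png')
print([ (np.round(r['point'],4)) for r in env.tip_of('black_tin_center',p)],[ (np.round(r['point'],4)) for r in env.tip_of('brass_block_center',p)],[ (np.round(r['point'],4)) for r in env.tip_of('tray',p)])
rel([(0.482,-0.0078,0.12,-0.028),(0.482,-0.0078,0.025,-0.028)])
E
```

```text
[array([ 0.6035, -0.0709,  0.1438])] [array([ 0.484 , -0.005 ,  0.0254])] [array([ 0.605 , -0.0712,  0.1435])]
t 14.4 tcp [ 0.6057 -0.0726  0.1086] yaw 0.0 w 0.0384 F [-0.1 -0.7 -0.1] tilt [-0.003  0.   ] q [-0.34  0.5   0.53  1.81 -0.31  0.92  0.33]
-> [64.8, -123.8, -11.0] [-0.003, -0.0, 0.028]
-> [64.8, -123.4, 84.0] [-0.003, -0.0, 0.028]
```

View pics/w10.png

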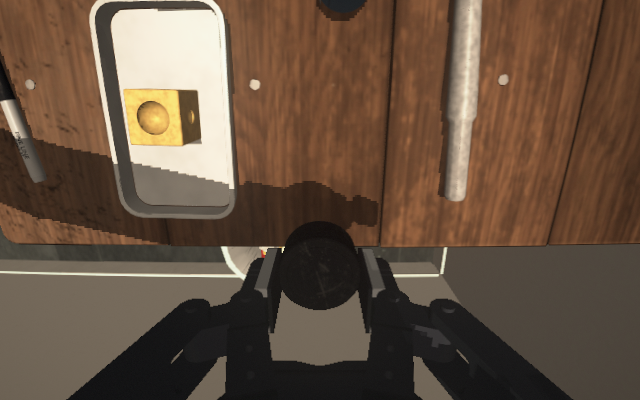

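```bash
python3 - <<'E'
from h import *
im=cv2.imread('pics/w10.png')
p=shot('wrist')
print(np.mean([onz(p,*c,.0435) for c in [(124,90.5),(183,89.5),(184,145.5),(130,145.5)]],0),[ (np.round(r['point'],4)) for r in env.tip_of('black_tin_center',p)])
cv2.imwrite('pics/z.png',cv2.resize(im[70:165,100:220],None,fx=6,fy=6,interpolation=cv2.INTER_CUBIC))
E
```

```text
[ 0.48257987 -0.00724375  0.0435    ] [array([ 0.6047, -0.074 ,  0.1427])]
```

View pics/z.png

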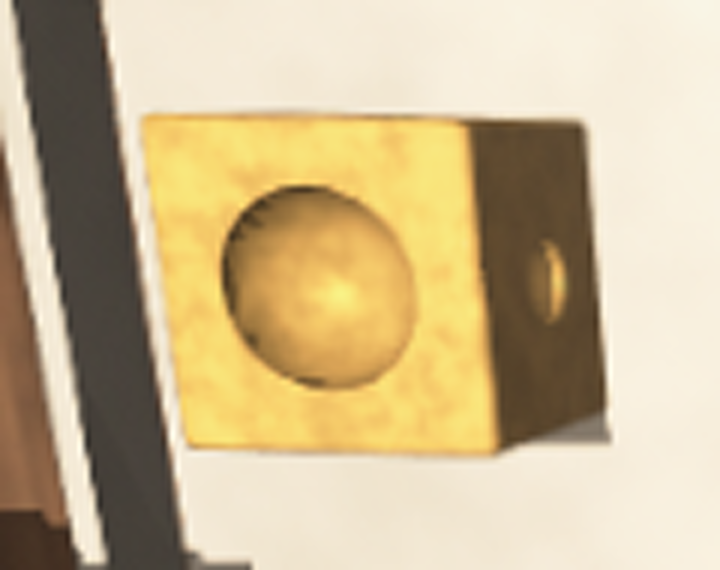

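>>> carry_out --pt "25 -50 0 0 0 0.01" --pt "50 -100 0 0 0 0.028" --pt "65 -124 0 0 0 0.028" --pt "65 -124 30 0 0 0.028" --pt "65 -124 60 0 0 0.028" --pt "65 -124 75 0 0 0.028" --pt "65 -124 75 0 0 0.028"

```text
t: 15.38
tcp_pos: [0.4823, -0.0082, 0.0345]
tool_rot: [-2.252, -2.189, 0.004]
contact_force: [0.6, 0.8, -0.3]
grip_width: 0.0384
```

```bash
python3 - <<'E'
from h import *
p=shot('wrist','w11.png')
print([ (np.round(r['point'],4)) for r in env.tip_of('black_tin_center',p)],[ (np.round(r['point'],4)) for r in env.tip_of('brass_block_center',p)])
rel([(0.4815,-0.0075,0.0245,-0.028)])
E
```

```text
[array([ 0.48  , -0.0088,  0.0649])] [array([ 0.4856, -0.0071,  0.0284])]
t 15.53 tcp [ 0.4839 -0.0081  0.0361] yaw -0.028 w 0.0384 F [ 0.5  0.2 -0.2] tilt [0.001 0.   ] q [-0.47  0.42  0.5   2.15 -0.34  0.64  0.24]
-> [0.6, -2.4, 11.6] [0.001, -0.0, -0.0]
```

View pics/w11.png

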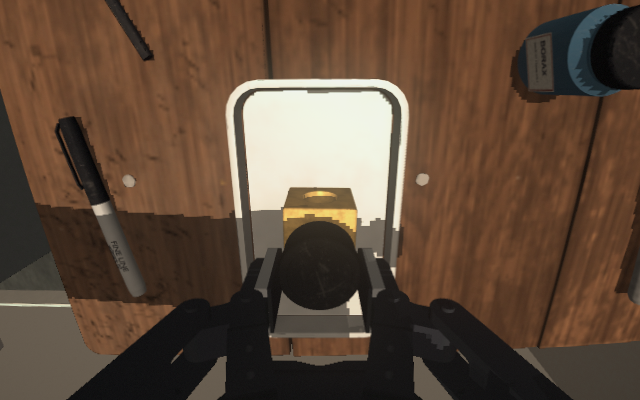

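>>> carry_out --pt "0 -1 6 0 0 0" --pt "0 -1 9.5 0 0 0" --pt "0 -1 10.5 0 0 0" --pt "0 -1 10.5 0 0 0"

```text
t: 16.02
tcp_pos: [0.482, -0.0078, 0.0249]
tool_rot: [-2.252, -2.19, 0.0]
contact_force: [-0.1, -0.4, -0.1]
grip_width: 0.0385
```

>>> carry_out --pt "0 0 0 0 0 0" --pt "0 0 0 0 0 0" --pt "0 0 0 0 0 0" --jaw 0.65

```text
t: 16.4
tcp_pos: [0.4821, -0.0078, 0.025]
tool_rot: [2.252, 2.19, 0.0]
contact_force: [0.3, 0.0, 0.4]
grip_width: 0.0557
```

>>> carry_out --pt "0 0 -20 0 0 0" --pt "0 0 -60 0 0 0" --pt "0 0 -90 0 0 0" --pt "-40 40 -110 0 0 0" --pt "-40 40 -110 0 0 0"

```text
t: 17.02
tcp_pos: [0.5245, -0.0524, 0.1373]
tool_rot: [2.253, 2.181, 0.005]
contact_force: [0.6, -0.7, -0.5]
grip_width: 0.0558
```

```bash
python3 - <<'E'
from h import *
p=shot('wrist','w12.png')
for l in ['black_tin_center','brass_block_center','blue_jar_center','tray']:
  print(l,[ (np.round(r['point'],4),round(r['score'],2)) for r in env.tip_of(l,p)])
rel([(0.627,0.0915,0.13,0)])
E
```

```text
black_tin_center [(array([ 0.4785, -0.0084,  0.0549]), 0.85)]
brass_block_center []
blue_jar_center [(array([0.6292, 0.0922, 0.0323]), 0.83)]
tray []
t 17.27 tcp [ 0.5197 -0.0481  0.1341] yaw -0.027 w 0.0556 F [-0.5  0.2 -0.2] tilt [-0.002  0.001] q [-0.47  0.33  0.6   1.99 -0.24  0.89  0.23]
-> [142.5, 103.5, 4.0] [-0.002, -0.001, -0.027]
```

View pics/w12.png

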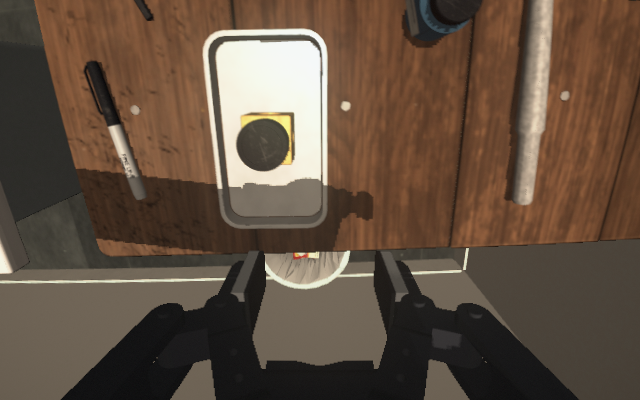

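>>> carry_out --pt "50 36 10 0 0 -0.027" --pt "100 72 25 0 0 -0.027" --pt "142 104 35 0 0 -0.027" --pt "142 104 35 0 0 -0.027" --pt "142 104 35 0 0 -0.027" --jaw 0.78

```text
t: 17.9
tcp_pos: [0.6277, 0.0899, 0.0991]
tool_rot: [-2.221, -2.22, 0.003]
contact_force: [0.2, -1.4, -0.3]
grip_width: 0.0668
```

```bash
python3 - <<'E'
from h import *
p=shot('wrist','w13.png')
for l in ['blue_jar_center','orange_jar_center','black_tin_center','brass_block_center']:
  print(l,[ (np.round(r['point'],4),round(r['score'],2)) for r in env.tip_of(l,p)])
rel([(0.628,0.0915,-0.008,0)])
s=env.sense();o=s['tcp_pos']
print(proj(p,[(0.628,.0915,.066),(0.628,.0915,.0)]))
E
```

```text
blue_jar_center [(array([0.6274, 0.0893, 0.0333]), 0.77)]
orange_jar_center [(array([0.6419, 0.1935, 0.0365]), 0.98)]
black_tin_center [(array([ 0.4792, -0.0056,  0.055 ]), 0.81), (array([0.4674, 0.1689, 0.0142]), 0.76)]
brass_block_center [(array([ 0.484 , -0.0066,  0.0255]), 0.95)]
t 18.15 tcp [0.6285 0.0889 0.1005] yaw -0.003 w 0.0666 F [ 0.7  0.1 -0.5] tilt [0. 0.] q [-0.58  0.54  0.52  1.76 -0.33  0.93  0.08]
-> [2.5, -0.5, 108.5] [0.0, -0.0, -0.003]
[[319.95395771 213.91932049]
 [319.97661945 186.44381474]]
```

View pics/w13.png

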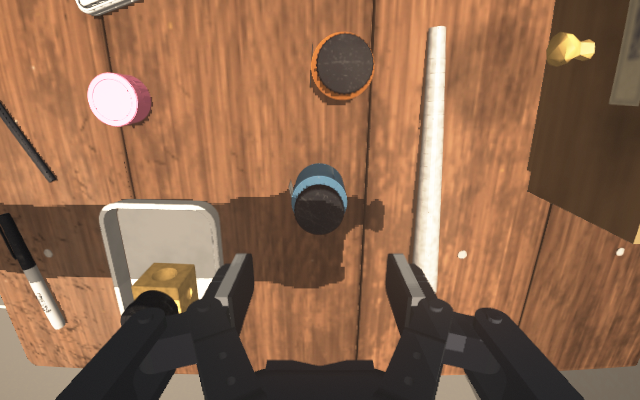

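>>> carry_out --pt "3 -0.5 35 0 0 0" --pt "3 -0.5 70 0 0 0" --pt "3 -0.5 95 0 0 0" --pt "3 -0.5 108 0 0 0" --pt "3 -0.5 108 0 0 0"

```text
t: 18.77
tcp_pos: [0.628, 0.0926, -0.0083]
tool_rot: [-2.223, -2.219, 0.001]
contact_force: [0.1, -0.4, 0.0]
grip_width: 0.0668
```

>>> carry_out --pt "0 0 0 0 0 0" --pt "0 0 0 0 0 0" --pt "0 0 0 0 0 0" --pt "0 0 0 0 0 0" --jaw 0 --newtons 40

```text
t: 19.27
tcp_pos: [0.6294, 0.0931, -0.0066]
tool_rot: [2.222, 2.219, 0.003]
contact_force: [-1.4, -0.5, 6.2]
grip_width: 0.0422
```

>>> carry_out --pt "0 0 -20 0 0 0" --pt "0 0 -60 0 0 0" --pt "0 0 -105 0 0 0" --pt "0 0 -120 0 0 0" --pt "0 0 -120 0 0 0"

```text
t: 19.9
tcp_pos: [0.6287, 0.0933, 0.1129]
tool_rot: [2.222, 2.22, 0.003]
contact_force: [0.9, -0.3, -1.8]
grip_width: 0.042
```

```bash
python3 - <<'E'
from h import *
p=shot('wrist','w14.png')
for l in ['blue_jar_center','tray']:
  print(l,[ (np.round(r['point'],4),round(r['score'],2)) for r in env.tip_of(l,p)])
rel([(0.4806,-0.058,0.11,-0.028),(0.4806,-0.058,-.005,-0.028)])
E
```

```text
blue_jar_center [(array([0.6288, 0.0914, 0.153 ]), 0.55)]
tray []
t 20.05 tcp [0.6269 0.0932 0.1101] yaw -0.001 w 0.042 F [-0.3 -0.1 -0.9] tilt [-0.003 -0.001] q [-0.59  0.53  0.53  1.75 -0.32  0.95  0.07]
-> [-151.3, -146.2, 0.7] [-0.003, 0.001, 0.027]
-> [-151.2, -145.8, 115.7] [-0.003, 0.001, 0.027]
```

View pics/w14.png

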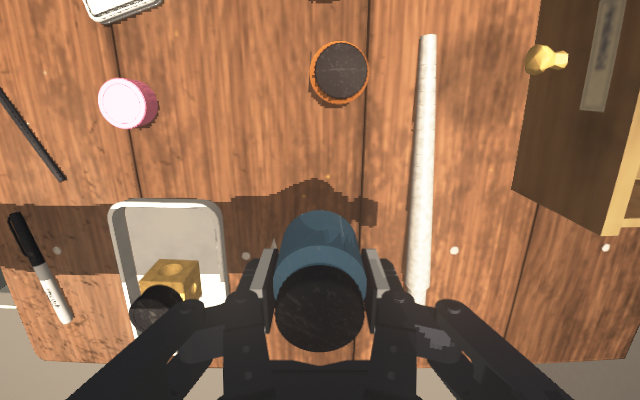

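>>> carry_out --pt "-43 -40 0 0 0 0.01" --pt "-86 -82 0 0 0 0.027" --pt "-125 -122 0 0 0 0.027" --pt "-151 -145.5 0 0 0 0.027" --pt "-151 -145.5 20 0 0 0.027" --pt "-151 -145.5 60 0 0 0.027" --pt "-151 -145.5 60 0 0 0.027"

```text
t: 20.92
tcp_pos: [0.4792, -0.0577, 0.049]
tool_rot: [-2.249, -2.186, 0.01]
contact_force: [-0.3, -0.6, -0.4]
grip_width: 0.0423
```

```bash
python3 - <<'E'
from h import *
p=shot('wrist','w15.png')
rel([(0.4806,-0.058,-.005,-0.028)])
E
```

```text
t 20.98 tcp [ 0.481  -0.058   0.0506] yaw -0.028 w 0.0416 F [-0.6  0.1 -1.9] tilt [-0.005 -0.001] q [-0.41  0.41  0.55  2.14 -0.34  0.68  0.34]
-> [-0.0, -0.2, 55.6] [-0.005, 0.001, -0.0]
```

View pics/w15.png

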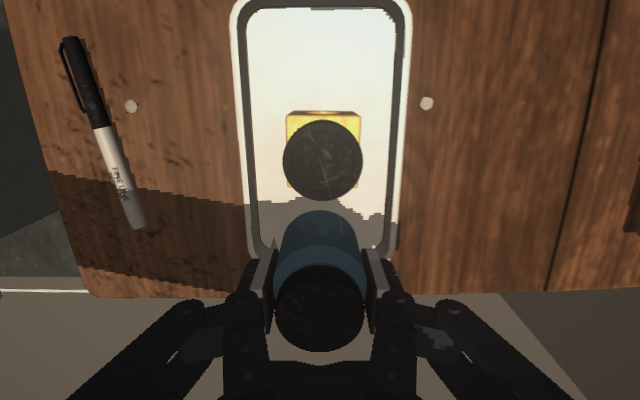

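>>> carry_out --pt "0 0 25 0 0 0" --pt "0 0 42 0 0 0" --pt "0 0 51 0 0 0" --pt "0 0 55 0 0 0" --pt "0 0 55 0 0 0"

```text
t: 21.6
tcp_pos: [0.4829, -0.0579, -0.0029]
tool_rot: [2.252, 2.19, 0.0]
contact_force: [-0.6, -0.2, -1.0]
grip_width: 0.042
```

>>> carry_out --pt "0 0 0 0 0 0" --pt "0 0 0 0 0 0" --pt "0 0 0 0 0 0" --jaw 0.65

```text
t: 21.98
tcp_pos: [0.4829, -0.0577, -0.0028]
tool_rot: [2.252, 2.19, 0.001]
contact_force: [-0.0, 0.6, 0.3]
grip_width: 0.0555
```

>>> carry_out --pt "0 0 -20 0 0 0" --pt "0 0 -60 0 0 0" --pt "0 0 -110 0 0 0" --pt "40 40 -120 0 0 0" --pt "80 80 -120 0 0 -0.02" --pt "120 120 -120 0 0 -0.028" --pt "160 140 -120 0 0 -0.028" --pt "200 160 -120 0 0 -0.028"

```text
t: 22.98
tcp_pos: [0.6489, 0.1389, 0.1168]
tool_rot: [-2.221, -2.221, 0.0]
contact_force: [1.1, -0.5, -0.1]
grip_width: 0.056
```

```bash
python3 - <<'E'
from h import *
rel([(0.643,0.192,0.1,0)])
E
```

```text
t 22.98 tcp [0.6489 0.1389 0.1168] yaw -0.0 w 0.056 F [ 1.1 -0.5 -0.1] tilt [-0. -0.] q [-0.65  0.57  0.54  1.67 -0.34  0.99  0.01]
-> [53.1, -5.9, 16.8] [-0.0, 0.0, -0.0]
```

>>> carry_out --pt "40 -5 5 0 0 0" --pt "53 -6 15 0 0 0" --pt "53 -6 17 0 0 0" --pt "53 -6 17 0 0 0" --jaw 0.78

```text
t: 23.48
tcp_pos: [0.6423, 0.1879, 0.0999]
tool_rot: [2.224, 2.217, -0.002]
contact_force: [0.5, 1.1, -0.0]
grip_width: 0.0667
```

```bash
python3 - <<'E'
from h import *
p=shot('wrist','w16.png')
for l in ['blue_jar_center','orange_jar_center','white_jar_center','scale_platform','tray']:
  print(l,[ (np.round(r['point'],4),round(r['score'],2)) for r in env.tip_of(l,p)])
rel([(0.642,0.192,-0.008,0)])
print(proj(p,[(0.642,.192,.066)]))
E
```

```text
blue_jar_center []
orange_jar_center [(array([0.6415, 0.1901, 0.0356]), 0.97), (array([0.6376, 0.2755, 0.0284]), 0.7)]
white_jar_center [(array([0.6339, 0.2758, 0.0328]), 0.75)]
scale_platform [(array([ 0.4772, -0.0077,  0.0561]), 0.26)]
tray [(array([ 0.4814, -0.0058,  0.022 ]), 0.69)]
t 23.77 tcp [0.6425 0.1898 0.1003] yaw -0.001 w 0.0666 F [-1.  -0.3 -0.4] tilt [0.001 0.   ] q [-0.71  0.6   0.53  1.67 -0.35  0.97 -0.05]
-> [2.2, -0.6, 108.3] [0.001, -0.0, -0.001]
[[318.95185641 210.05868977]]
```

View pics/w16.png

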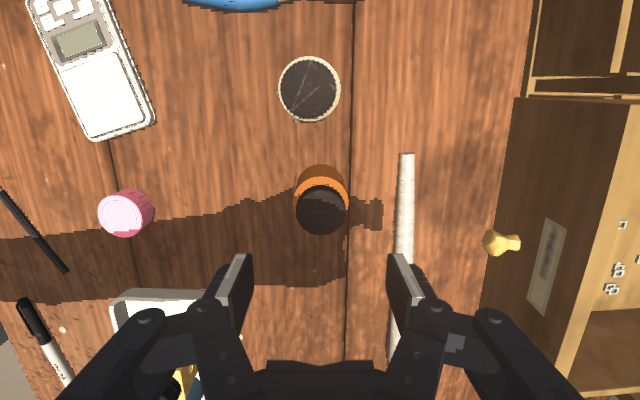

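>>> carry_out --pt "2 0 35 0 0 0" --pt "2 0.5 70 0 0 0" --pt "2 0.5 95 0 0 0" --pt "2 0.5 108 0 0 0" --pt "2 0.5 108 0 0 0" --jaw 0.72

```text
t: 24.4
tcp_pos: [0.6424, 0.1924, -0.0086]
tool_rot: [-2.221, -2.221, 0.002]
contact_force: [-0.0, -0.6, 0.5]
grip_width: 0.0617
```

>>> carry_out --pt "0 0 0 0 0 0" --pt "0 0 0 0 0 0" --pt "0 0 0 0 0 0" --pt "0 0 0 0 0 0" --jaw 0 --newtons 40

```text
t: 24.9
tcp_pos: [0.6438, 0.1929, -0.0066]
tool_rot: [2.221, 2.221, 0.004]
contact_force: [-0.6, -0.5, 6.6]
grip_width: 0.0422
```

>>> carry_out --pt "0 0 -20 0 0 0" --pt "0 0 -60 0 0 0" --pt "0 0 -105 0 0 0" --pt "0 0 -120 0 0 0" --pt "0 0 -120 0 0 0"

```text
t: 25.52
tcp_pos: [0.6429, 0.1929, 0.1129]
tool_rot: [2.221, 2.221, 0.003]
contact_force: [-0.6, 0.5, -2.2]
grip_width: 0.0422
```

```bash
python3 - <<'E'
from h import *
p=shot('wrist','w17.png')
for l in ['orange_jar_center','brass_block_center','white_jar_center','scale_platform']:
  print(l,[ (np.round(r['point'],4),round(r['score'],2)) for r in env.tip_of(l,p)])
rel([(0.4834,0.042,0.11,-0.028),(0.4834,0.042,-.0045,-0.028)])
E
```

```text
orange_jar_center [(array([0.6439, 0.1947, 0.1558]), 0.95), (array([0.4702, 0.2726, 0.0123]), 0.41)]
brass_block_center [(array([ 0.4834, -0.0079,  0.022 ]), 0.56)]
white_jar_center [(array([0.6368, 0.2732, 0.0298]), 0.76)]
scale_platform [(array([0.4671, 0.2706, 0.009 ]), 0.85)]
t 25.77 tcp [0.6415 0.1925 0.11  ] yaw 0.0 w 0.0418 F [ 0.9 -0.7 -1.1] tilt [-0.003 -0.001] q [-0.72  0.59  0.54  1.66 -0.35  0.99 -0.06]
-> [-150.5, -158.2, 0.7] [-0.003, 0.001, 0.028]
-> [-150.3, -157.8, 115.2] [-0.003, 0.001, 0.028]
```

View pics/w17.png

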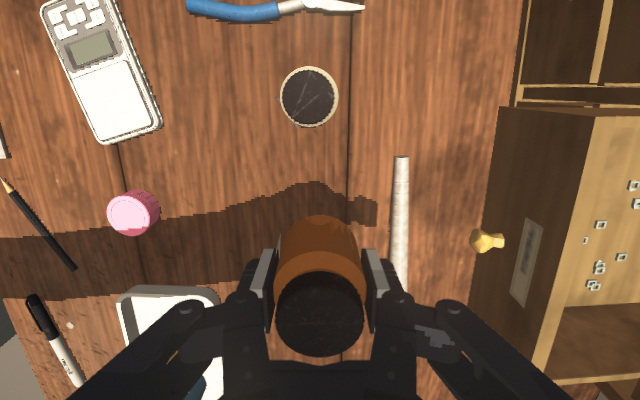

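>>> carry_out --pt "-43 -45 0 0 0 0.01" --pt "-86 -90 0 0 0 0.028" --pt "-125 -130 0 0 0 0.028" --pt "-149 -158 0 0 0 0.028" --pt "-149 -158 20 0 0 0.028" --pt "-149 -158 55 0 0 0.028" --pt "-149 -158 60 0 0 0.028" --pt "-149 -158 60 0 0 0.028"

```text
t: 26.78
tcp_pos: [0.4848, 0.0434, 0.0519]
tool_rot: [-2.253, -2.19, 0.001]
contact_force: [0.2, -0.1, -0.2]
grip_width: 0.0419
```

```bash
python3 - <<'E'
from h import *
p=shot('wrist','w18.png')
rel([(0.4834,0.043,-.0035,-0.028)])
E
```

```text
t 26.82 tcp [0.4854 0.0435 0.0524] yaw -0.028 w 0.0418 F [-0.1  0.  -0.8] tilt [ 0.001 -0.   ] q [-0.63  0.41  0.56  2.14 -0.34  0.68  0.14]
-> [-0.6, -2.0, 55.9] [0.001, 0.0, -0.0]
```

View pics/w18.png

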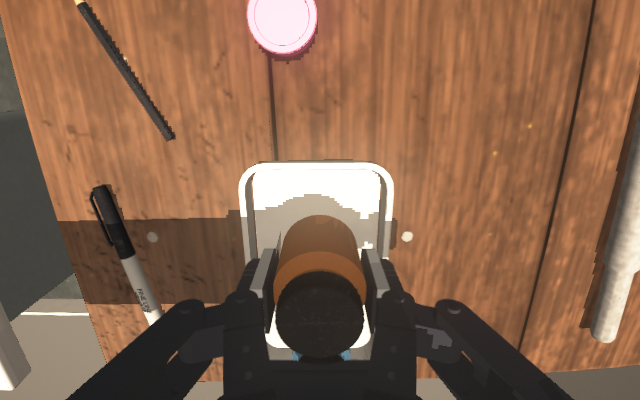

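>>> carry_out --pt "0 -2 25 0 0 0" --pt "0 -2 42 0 0 0" --pt "0 -2 51 0 0 0" --pt "0 -2 55.5 0 0 0" --pt "0 -2 55.5 0 0 0"

```text
t: 27.45
tcp_pos: [0.483, 0.0437, -0.0035]
tool_rot: [2.252, 2.19, 0.0]
contact_force: [-0.3, 0.1, -0.7]
grip_width: 0.042
```

>>> carry_out --pt "0 0 0 0 0 0" --pt "0 0 0 0 0 0" --pt "0 0 0 0 0 0" --jaw 0.65

```text
t: 27.82
tcp_pos: [0.483, 0.0438, -0.0033]
tool_rot: [2.252, 2.19, 0.001]
contact_force: [-0.1, -0.8, -0.1]
grip_width: 0.0555
```

>>> carry_out --pt "0 0 -20 0 0 0" --pt "0 0 -60 0 0 0" --pt "0 0 -105 0 0 0" --pt "45 30 -115 0 0 0" --pt "90 60 -115 0 0 -0.02" --pt "135 90 -115 0 0 -0.028" --pt "180 120 -115 0 0 -0.028" --pt "220 150 -115 0 0 -0.028"

```text
t: 28.82
tcp_pos: [0.6394, 0.2616, 0.1114]
tool_rot: [-2.22, -2.222, -0.0]
contact_force: [-0.3, 0.0, 0.4]
grip_width: 0.0554
```

```bash
python3 - <<'E'
from h import *
rel([(0.636,0.275,0.1,0)])
E
```

```text
t 28.82 tcp [0.6394 0.2616 0.1114] yaw 0.001 w 0.0554 F [-0.3  0.   0.4] tilt [-0.  0.] q [-0.81  0.62  0.54  1.61 -0.36  1.01 -0.15]
-> [13.4, -3.4, 11.4] [-0.0, -0.0, 0.001]
```

>>> carry_out --pt "10 -3.5 10 0 0 0" --pt "13.5 -3.5 11 0 0 0" --pt "13.5 -3.5 11 0 0 0" --jaw 0.74

```text
t: 29.2
tcp_pos: [0.6347, 0.2716, 0.1004]
tool_rot: [-2.223, -2.22, 0.002]
contact_force: [0.3, -0.3, 0.3]
grip_width: 0.063
```

```bash
python3 - <<'E'
from h import *
p=shot('wrist','w19.png')
for l in ['white_jar_center','scale_platform','blue_pliers_center']:
  print(l,[ (np.round(r['point'],4),round(r['score'],2)) for r in env.tip_of(l,p)])
rel([(0.636,0.2745,-0.008,0)])
print(proj(p,[(0.636,.2745,.066)]))
E
```

```text
white_jar_center [(array([0.6391, 0.2737, 0.0275]), 0.65)]
scale_platform []
blue_pliers_center [(array([0.6141, 0.3504, 0.0043]), 0.66)]
t 29.4 tcp [0.6355 0.2718 0.1011] yaw -0.002 w 0.0633 F [0.2 0.1 0.2] tilt [0.001 0.   ] q [-0.82  0.63  0.54  1.61 -0.37  1.   -0.17]
-> [2.7, 0.4, 109.1] [0.001, -0.0, -0.002]
[[321.31801835 211.53631063]]
```

View pics/w19.png

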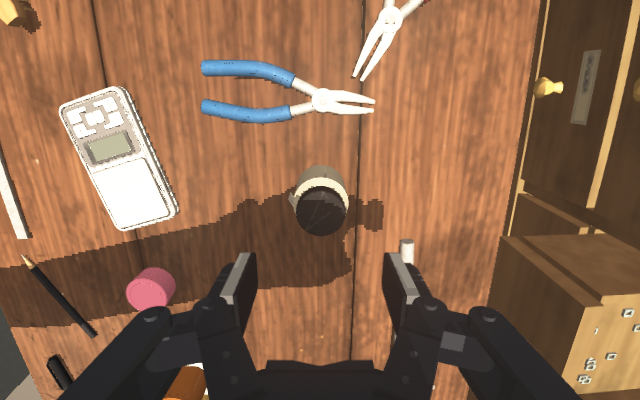

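>>> carry_out --pt "3 0 35 0 0 0" --pt "3 0.5 70 0 0 0" --pt "3 0.5 95 0 0 0" --pt "3 0.5 109 0 0 0" --pt "3 0.5 109 0 0 0" --jaw 0.72

```text
t: 30.02
tcp_pos: [0.6355, 0.2754, -0.0091]
tool_rot: [-2.222, -2.221, 0.002]
contact_force: [0.7, -0.4, 0.7]
grip_width: 0.0611
```

>>> carry_out --pt "0 0 0 0 0 0" --pt "0 0 0 0 0 0" --pt "0 0 0 0 0 0" --pt "0 0 0 0 0 0" --jaw 0 --newtons 40

```text
t: 30.52
tcp_pos: [0.6369, 0.2762, -0.007]
tool_rot: [2.221, 2.221, 0.004]
contact_force: [0.1, -0.1, 5.5]
grip_width: 0.0418
```

>>> carry_out --pt "0 0 -20 0 0 0" --pt "0 0 -60 0 0 0" --pt "0 0 -105 0 0 0" --pt "0 0 -120 0 0 0" --pt "0 0 -120 0 0 0"

```text
t: 31.15
tcp_pos: [0.6361, 0.2762, 0.1125]
tool_rot: [2.221, 2.222, 0.003]
contact_force: [-0.5, 0.4, -1.3]
grip_width: 0.0421
```

```bash
python3 - <<'E'
from h import *
p=shot('wrist','w20.png')
for l in ['white_jar_center','scale_platform']:
  print(l,[ (np.round(r['point'],4),round(r['score'],2)) for r in env.tip_of(l,p)])
rel([(0.4675,0.2715,0.11,0.1),(0.4675,0.2715,.008,0.1)])
cv2.imwrite('pics/z2.png',cv2.resize(p['img'][75:255,40:200,::-1],None,fx=3.5,fy=3.2,interpolation=cv2.INTER_CUBIC))
import pickle; pickle.dump(p,open('w20.pkl','wb'))
E
```

```text
white_jar_center [(array([0.6363, 0.2759, 0.1472]), 0.72)]
scale_platform [(array([0.4668, 0.2764, 0.0069]), 0.88)]
t 31.3 tcp [0.6343 0.2757 0.1093] yaw 0.0 w 0.0423 F [ 0.4 -0.2 -1.3] tilt [-0.003 -0.001] q [-0.83  0.63  0.54  1.6  -0.36  1.02 -0.17]
-> [-4.2, -166.8, -0.1] [-0.004, 0.001, -0.1]
-> [-4.0, -166.5, 101.9] [-0.004, 0.001, -0.1]
```

View pics/w20.png

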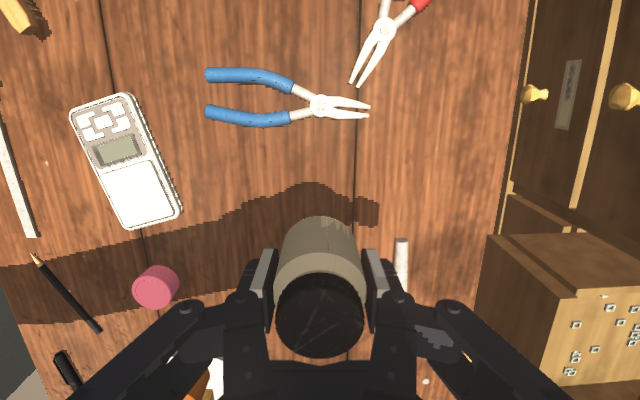

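View pics/z2.png

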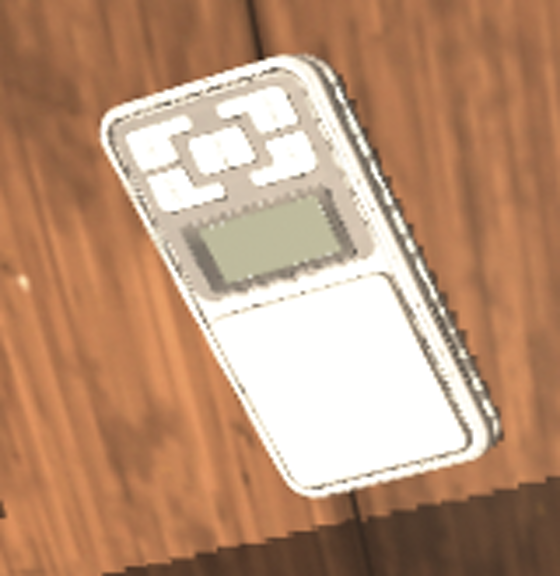

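```bash
python3 - <<'E'
from h import *
import pickle
p=pickle.load(open('w20.pkl','rb'))
S=[onz(p,40+x/3.5,75+y/3.2,.013) for x,y in [(213,317),(395,270),(477,443),(300,492)]]
print(np.array(S).round(4),np.mean(S,0))
C=[onz(p,40+x/3.5,75+y/3.2,.012) for x,y in [(103,115),(310,55),(493,450),(300,498)]]
print(np.array(C).round(4),np.mean(C,0))
rel([(0.467,0.2715,.108,0),(0.467,0.2715,.04,0)])
E
```

```text
[[0.4365 0.2901 0.013 ]
 [0.4879 0.3033 0.013 ]
 [0.5015 0.2516 0.013 ]
 [0.4489 0.2355 0.013 ]] [0.46869097 0.27014812 0.013     ]
[[0.4193 0.3466 0.012 ]
 [0.4757 0.3607 0.012 ]
 [0.5051 0.249  0.012 ]
 [0.4477 0.2331 0.012 ]] [0.46196338 0.29734136 0.012     ]
t 31.3 tcp [0.6343 0.2757 0.1093] yaw 0.0 w 0.0423 F [ 0.4 -0.2 -1.3] tilt [-0.003 -0.001] q [-0.83  0.63  0.54  1.6  -0.36  1.02 -0.17]
-> [-4.2, -167.3, 1.9] [-0.003, 0.001, 0.0]
-> [-4.1, -167.1, 69.9] [-0.003, 0.001, 0.0]
```

>>> carry_out --pt "0 -50 0 0 0 0" --pt "-2 -105 0 0 0 0" --pt "-4 -145 0 0 0 0" --pt "-4 -166 0 0 0 0" --pt "-4 -166 40 0 0 0" --pt "-4 -166 75 0 0 0" --pt "-4 -166 80 0 0 0" --pt "-4 -166 80 0 0 0"

```text
t: 32.3
tcp_pos: [0.4699, 0.2716, 0.0312]
tool_rot: [2.222, 2.221, -0.002]
contact_force: [0.7, 0.2, -0.7]
grip_width: 0.0416
```

```bash
python3 - <<'E'
from h import *
p=shot('wrist','w21.png')
rel([(0.468,0.2715,.008,0)])
E
```

```text
t 32.35 tcp [0.4706 0.272  0.032 ] yaw -0.0 w 0.0421 F [ 0.1 -0.7 -0.9] tilt [0.001 0.   ] q [-0.99  0.51  0.51  2.02 -0.38  0.7  -0.24]
-> [-0.5, -2.6, 24.0] [0.001, -0.0, -0.0]
```

View pics/w21.png

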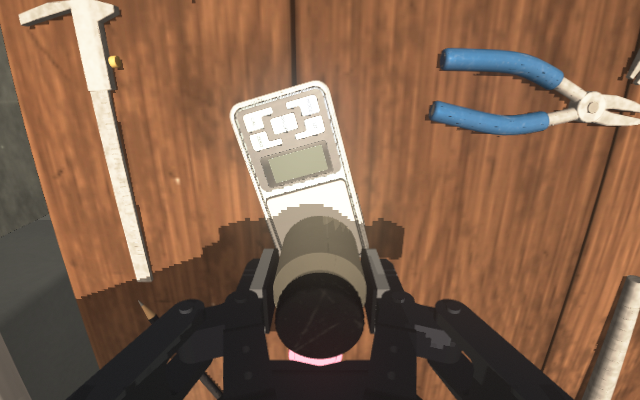

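>>> carry_out --pt "0 -2 10 0 0 0" --pt "0 -2 19 0 0 0" --pt "0 -2 23.5 0 0 0" --pt "0 -2 23.5 0 0 0"

```text
t: 32.85
tcp_pos: [0.4676, 0.2718, 0.0075]
tool_rot: [-2.221, -2.221, 0.001]
contact_force: [-0.1, -0.1, -1.6]
grip_width: 0.0421
```

```bash
python3 - <<'E'
from h import *
p=shot('wrist','w22.png'); rel([(0.468,0.2715,.008,0)])
for l in ['white_jar_center','scale_platform']:
  print(l,[ (np.round(r['point'],4),round(r['score'],2)) for r in env.tip_of(l,p)])
E
```

```text
t 32.9 tcp [0.4678 0.2719 0.0078] yaw -0.0 w 0.0423 F [ 0.8  0.1 -1.6] tilt [-0. -0.] q [-0.97  0.55  0.48  2.04 -0.41  0.65 -0.22]
-> [-0.4, 0.2, -0.2] [-0.0, 0.0, -0.0]
white_jar_center [(array([0.4718, 0.2722, 0.0429]), 0.87)]
scale_platform []
```

View pics/w22.png

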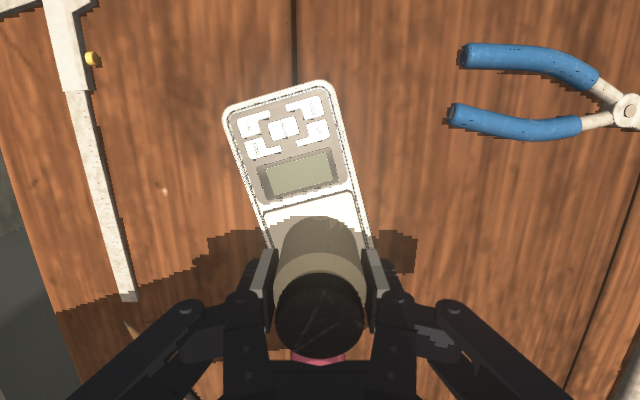

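>>> carry_out --pt "0 0 0.7 0 0 0" --pt "0 0 0.7 0 0 0"

```text
t: 33.25
tcp_pos: [0.4679, 0.272, 0.0073]
tool_rot: [-2.221, -2.221, -0.0]
contact_force: [-0.9, 1.0, -1.4]
grip_width: 0.0418
```

>>> carry_out --pt "0 0 0 0 0 0" --pt "0 0 0 0 0 0" --pt "0 0 0 0 0 0" --jaw 0.72

```text
t: 33.62
tcp_pos: [0.4679, 0.272, 0.0073]
tool_rot: [-2.221, -2.221, -0.001]
contact_force: [0.6, -0.6, 0.4]
grip_width: 0.0616
```

>>> carry_out --pt "0 0 -20 0 0 0" --pt "0 0 -60 0 0 0" --pt "0 0 -110 0 0 0" --pt "0 20 -170 0 0 0" --pt "0 40 -220 0 0 0" --pt "0 50 -270 0 0 0" --pt "0 50 -300 0 0 0" --pt "0 50 -300 0 0 0"

```text
t: 34.62
tcp_pos: [0.5192, 0.2721, 0.3098]
tool_rot: [2.221, 2.221, 0.008]
contact_force: [0.5, -0.5, 0.4]
grip_width: 0.0618
```

```bash
python3 - <<'E'
from h import *
for n in ['wrist','scene']:
  p=shot(n,n+'23.png')
  for l in ['white_jar_center','scale_platform','orange_jar_center','blue_jar_center','brass_block_center','black_tin_center','tray','blue_pliers_center']:
    print(n,l,[ (np.round(r['point'],4),round(r['score'],2)) for r in env.tip_of(l,p)][:3])
rel([])
E
```

```text
wrist white_jar_center [(array([0.4674, 0.27  , 0.0422]), 0.82)]
wrist scale_platform [(array([0.4654, 0.273 , 0.0086]), 0.81)]
wrist orange_jar_center [(array([0.4811, 0.044 , 0.0361]), 0.98)]
wrist blue_jar_center [(array([ 0.4819, -0.06  ,  0.0331]), 0.61)]
wrist brass_block_center [(array([ 0.4837, -0.0067,  0.0249]), 0.61)]
wrist black_tin_center [(array([0.466 , 0.1696, 0.0123]), 0.96), (array([ 0.479 , -0.0056,  0.0557]), 0.92), (array([ 0.4823, -0.0595,  0.0351]), 0.55)]
wrist tray [(array([0.4674, 0.2715, 0.0436]), 0.53)]
wrist blue_pliers_center [(array([0.6107, 0.3518, 0.0086]), 0.87)]
scene white_jar_center [(array([0.4676, 0.2695, 0.0427]), 0.89)]
scene scale_platform [(array([0.4682, 0.2732, 0.0124]), 0.76)]
scene orange_jar_center [(array([0.4833, 0.0422, 0.0281]), 0.93), (array([ 4.832e-01, -8.600e-03, -4.000e-04]), 0.72), (array([0.4656, 0.2692, 0.0435]), 0.2)]
scene blue_jar_center [(array([ 0.4798, -0.0578,  0.0332]), 0.93), (array([0.4822, 0.0394, 0.0304]), 0.61)]
scene brass_block_center [(array([ 0.482 , -0.0048,  0.0249]), 0.69)]
scene black_tin_center [(array([ 0.4812, -0.0114,  0.0557]), 0.65), (array([0.4616, 0.1709, 0.0126]), 0.58)]
scene tray [(array([ 0.4833, -0.0098, -0.0032]), 0.94)]
scene blue_pliers_center [(array([6.058e-01, 3.553e-01, 3.000e-04]), 0.88)]
t 35.52 tcp [0.5179 0.2719 0.3073] yaw -0.0 w 0.0618 F [ 0.5 -0.8 -0.4] tilt [0. 0.] q [-1.08  0.28  0.67  1.64 -0.18  1.29 -0.38]
```

View pics/wrist23.png

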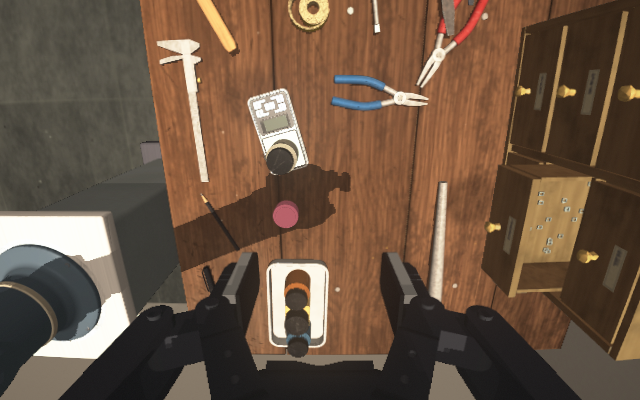

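View pics/scene23.png

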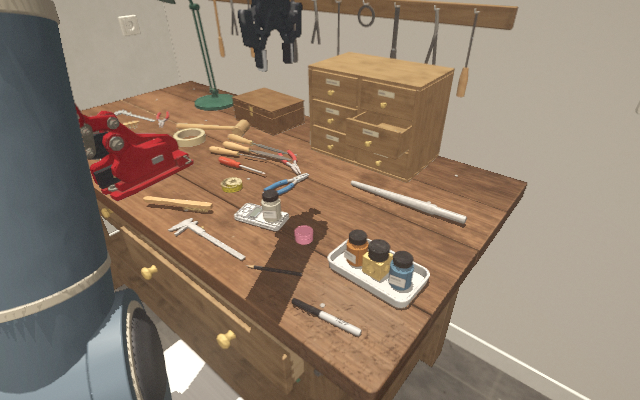

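```bash
python3 -c "
from station import env
print(env.sign_off())"
```

```text
the job is handed in; nothing more can be done
None
```

The bench is set out as asked and I handed the job in at about 35.5 s of the 115 s allowed. No verdict came back.

**Placed, from the last wrist and scene views:**

| Thing | Result | Limit |
|---|---|---|
| Brass block | within about 4 mm of the tray centre | 14 mm |
| Orange jar | about +51 mm along the tray, left half | 32–68 mm |
| Blue jar | about -51 mm along the tray, right half | 32–68 mm |
| Black tin | flat on the block, about 4–7 mm off its centre | 12 mm |
| White jar | upright on the scale platform, about 4 mm off its middle | 13 mm |

Both jars in the tray were within about 3 mm of its centre line. The pliers read within the networks' 4 mm error of where they started. I did not measure the tape coil again, but the arm never went near it and it looks the same in the scene picture. The pink tin was not touched.

**What disagreed:**
- **Finger length:** the real fingertips sit about 25 mm further back than the stated TCP. The first try at the tin closed above it without moving it. The block had already been held only near its top edge, though it went down in place. I checked this in the scene camera and went lower for every later grasp.
- **White jar height:** the networks put its centre at 42–44 mm, against an expected 46 mm. That is within their error and inside the allowed range.
- **Tray centre:** single views differed by up to about 4 mm.

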